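Set the washed trays and grip sleeves out to dry

ROBOT

A 7-joint arm with a two-finger parallel gripper is mounted at the origin on the work surface. World frame = base frame: x ahead of the robot, y to its left, z up, the work surface at z = 0. Lengths are in m, angles in rad, forces in N, time in s.
With the tool pointing down it reaches from about 0.35 to 0.9 m from the base axis. Payload 8.1 kg.
Tool frame: the origin (TCP) lies at the centre of the arm's flange, where the gripper is bolted on; the fingertips stand 178 mm ahead of it and the grasp point (between the pads) lies 159 mm ahead of it; x points along the fingers, z is the direction in which the jaws open and shut, and the axes are right-handed (so a half turn about x gives the same grasp; the last joint's range is limited). The gripper opens to 92 mm and grips with 3 to 60 N. Pads are 19 mm wide; open, the fingers measure 130 mm over their backs; the gripper's body (75 mm by 190 mm) begins 47 mm behind the grasp point.
Start: joints at [1.171, 0.434, 0.025, 1.573, -0.012, 1.134, -0.075], TCP at [0.183, -0.598, 0.405] pointing down, gripper open.
Joint ranges: [-2.62, 2.62], [-0.44, 2.09], [-1.27, 1.32], [0.08, 2.57], [-1.32, 4.46], [0.12, 2], [-2.74, 2.74]. Speed limits (rad/s): [2.22, 2.22, 3.01, 3.01, 3.14, 3.14, 3.14].

INTERFACE

Orientations are given as a rotation vector (axis times angle).
In Python, from cell import arm, get_image, search_frame, pinpoint gives the robot as it stands.
- The arm moves only by the tool arm_command, never from a script. Its argument "motion" is a list of rows, each a list of 7 numbers: the finger opening in mm, from 0 to 91.8, then the shift along the tool's x, y, z in mm, then the turn, a rotation vector about the tool's x, y, z in degrees. In form: [[fingers, x, y, z, ax, ay, az], ...]. A call has 1 to 5 rows; each row shifts and turns the commanded pose from where the row before left it, along the tool's axes as they then stand; what a row does not reach is not made up. A row lasts 1/8 s, in which the tool goes at most 62.5 mm and 10.7 degrees, less where a joint would pass 70% of its speed; a pose out of reach is approached as far as the arm can. A call with a gripper value outside its range is refused whole. The fingers move at their own pace and stop on an object; "newtons" is the grip in N (left out, the last holds). Time passes only in rows, so rows that do not move let the fingers close. It gives the time, the measured TCP pose, the force and the opening at its end, in the units of the state.
- arm.observe(): the state, without advancing time (a new reading comes with each control period).
- get_image(name): name is "scene" or "top"; returns a dict with "frame" (480x640x3 uint8, red, green, blue), "range_z" (480x640 float32, m along the optical axis (not along the pixel's ray), 0 where there is no reading), "K" (3x3 intrinsics, pixels), "distortion" ([k1, k2, p1, p2, k3] as OpenCV has them; the pictures are not rectified), "origin" and "rotation" of the camera in the world. Camera axes: x right, y down, z forward; pixel columns grow to the right and rows downward; lengths in m; the calibration is good to about 2 mm. A picture is of the moment at which its call begins.
- arm.sign_off(): hands the job in, once; it reports no verdict.
Trained networks look in the newest picture that a camera, given by its name, has taken for a name from the list of things; names that differ only in an ending like _2 or _b are one class to them, and where a whole thing is asked for, a point or a joint stands for the part that bears it (a point fixed in the world has none). Each returns a list of dicts, best first, with "p" (0 to 1); they miss things now and then, are a little off and sometimes report something else, mostly with a low value. They report only what shows in the picture. A call takes as long as a camera call.
- search_frame(camera, target): "point" ([x, y, z] in m, in world coordinates, good to about 4 mm: the middle of the surface that is visible of it).
- pinpoint(camera, target): "point" ([x, y, z] in m, in world coordinates, good to about 4 mm: a listed point, or the origin of a listed thing).
The state is a dict: "clock": time; "joints": joint angles; "dq": joint speeds; "joint_efforts": joint torques, N m; "position": TCP position; "ee_rot": TCP orientation; "force": force on the tool from outside, world axes, zero at the start; "ft_torque": the same for the moment, N m; "width": opening from 0.0 (shut) to 1.0 (fully open).
Only numpy, scipy, OpenCV 4.12 (cv2) and the standard library are available. Lean on these libraries where they do the work, as an engineer would, in place of code of your own. Each camera call takes 0.05 s, during which the arm holds its last target. There are 200 camera calls.

TASK

The washed steel trays have come back in one pile: lift them off one by one and set each flat on a blue drying pad of its own, centred and lengthwise so that nothing overhangs, and put every metal grip sleeve on a drying peg of its own, fully down. Only when everything is in place, push the lever of the blower all the way over to switch it on. Leave the ink bottles and the tape roll where they are.

Things in the scene. Friction and masses are not known exactly. Their poses are not given: they have to be found in the camera images.
- tray1_mid (a point): Centre, half-way up, of a steel stacking tray, at the bottom of the pile (a pile of two lacks tray3). 140 (x) x 60 (y) x 33 mm tall, 0.18 kg: a 126 x 46 x 5 mm foot, then 28 mm of 4 mm wall with a dark line at its foot; open top. In the pile each foot sits 5 mm deep, 3 mm loose, in the tray beneath, so trays are 28 mm apart in height. Take the top one across its 60 mm width, fingertips no lower than its own wall, or two come up.
- tray2_mid (a point): Centre, half-way up, of a steel stacking tray, in the middle of the pile (a pile of two lacks tray3). 140 (x) x 60 (y) x 33 mm tall, 0.18 kg: a 126 x 46 x 5 mm foot, then 28 mm of 4 mm wall with a dark line at its foot; open top. In the pile each foot sits 5 mm deep, 3 mm loose, in the tray beneath, so trays are 28 mm apart in height. Take the top one across its 60 mm width, fingertips no lower than its own wall, or two come up.
- tray3_mid (a point): Centre, half-way up, of a steel stacking tray, on top of the pile (a pile of two lacks tray3). 140 (x) x 60 (y) x 33 mm tall, 0.18 kg: a 126 x 46 x 5 mm foot, then 28 mm of 4 mm wall with a dark line at its foot; open top. In the pile each foot sits 5 mm deep, 3 mm loose, in the tray beneath, so trays are 28 mm apart in height. Take the top one across its 60 mm width, fingertips no lower than its own wall, or two come up.
- pad1: Blue drying pad, fixed to the bench, 180 mm long (its x) by 90 mm wide (its y), 4 mm thick; origin at the centre of its underside, on the bench top (z = 0). All pads are alike; any tray may go on any pad, either way round.
- pad2: Blue drying pad, fixed to the bench, 180 mm long (its x) by 90 mm wide (its y), 4 mm thick; origin at the centre of its underside, on the bench top (z = 0). All pads are alike; any tray may go on any pad, either way round.
- pad3: Blue drying pad, fixed to the bench, 180 mm long (its x) by 90 mm wide (its y), 4 mm thick; origin at the centre of its underside, on the bench top (z = 0). All pads are alike; any tray may go on any pad, either way round.
- board: Orange draining board, fixed, 180 (x) x 90 (y) x 10 mm, origin at the centre of its underside; the pile of trays stands on it at the start, lengthwise.
- grip1_mid (a point): Centre, half-way up, of a metal grip sleeve (aluminium or brass colour): an upright tube, 34 mm outside diameter, 17 mm bore, 34 mm tall, 0.07 kg, standing on the bench at the start; z along the bore. Two to four of them in a run, the others are absent.
- grip2_mid (a point): Centre, half-way up, of a metal grip sleeve (aluminium or brass colour): an upright tube, 34 mm outside diameter, 17 mm bore, 34 mm tall, 0.07 kg, standing on the bench at the start; z along the bore. Two to four of them in a run, the others are absent.
- grip3_mid (a point): Centre, half-way up, of a metal grip sleeve (aluminium or brass colour): an upright tube, 34 mm outside diameter, 17 mm bore, 34 mm tall, 0.07 kg, standing on the bench at the start; z along the bore. Two to four of them in a run, the others are absent.
- grip4_mid (a point): Centre, half-way up, of a metal grip sleeve (aluminium or brass colour): an upright tube, 34 mm outside diameter, 17 mm bore, 34 mm tall, 0.07 kg, standing on the bench at the start; z along the bore. Two to four of them in a run, the others are absent.
- peg1 (a point): Foot of one of four red upright pegs, on its axis, at the top of the black drying rack's base, 12 mm above the bench. Peg 8 mm in diameter, 48 mm tall from here, pointed tip; pegs 65 mm apart in a row along the rack's y. Base 50 (x) x 250 (y) x 12 mm, fixed; same axes. Any sleeve may go on any peg, one a peg, and stands on the base.
- peg2 (a point): Foot of one of four red upright pegs, on its axis, at the top of the black drying rack's base, 12 mm above the bench. Peg 8 mm in diameter, 48 mm tall from here, pointed tip; pegs 65 mm apart in a row along the rack's y. Base 50 (x) x 250 (y) x 12 mm, fixed; same axes. Any sleeve may go on any peg, one a peg, and stands on the base.
- peg3 (a point): Foot of one of four red upright pegs, on its axis, at the top of the black drying rack's base, 12 mm above the bench. Peg 8 mm in diameter, 48 mm tall from here, pointed tip; pegs 65 mm apart in a row along the rack's y. Base 50 (x) x 250 (y) x 12 mm, fixed; same axes. Any sleeve may go on any peg, one a peg, and stands on the base.
- peg4 (a point): Foot of one of four red upright pegs, on its axis, at the top of the black drying rack's base, 12 mm above the bench. Peg 8 mm in diameter, 48 mm tall from here, pointed tip; pegs 65 mm apart in a row along the rack's y. Base 50 (x) x 250 (y) x 12 mm, fixed; same axes. Any sleeve may go on any peg, one a peg, and stands on the base.
- switch (a joint): Toggle lever of the blower: 0 to 0.15 at the start = off (leaning towards the robot), 1.0 rad = on (leaning away from the robot); it stays where it is left and moves with a light push.
- switch_tip (a point): Tip of the red toggle lever, on a small block in front of the blower. Switching on carries the tip 60 to 70 mm along the blower's x, away from the robot.
- blower: Grey bench blower, fixed, origin on the bench under the lever; its x points away from the robot and is the direction in which the lever is pushed. Base 12 mm high from x = -30 to 140 mm, 140 mm wide; housing 112 mm high from x = 70 to 140 mm.
- ink1: Green ink bottle, 36 mm diameter, 85 mm tall, origin at its underside; leave alone.
- ink2: Red ink bottle, 36 mm diameter, 85 mm tall, origin at its underside; leave alone.
- tape: Yellow roll of tape lying flat, 84 mm diameter, 30 mm high, origin at its underside; leave alone.

How it is judged:
On the way, in this order (a step that is already met when the one before it is completed fails the run):
1. every tray lies on a pad of its own and every sleeve is down on a peg, with the blower still off (((x of tray1_mid in the frame of pad1 between -0.021 and 0.021 m and y of tray1_mid in the frame of pad1 between -0.017 and 0.017 m and angle between the x axis of tray1_mid and the x axis of pad1, either way round below 0.14 rad) or (x of tray1_mid in the frame of pad2 between -0.021 and 0.021 m and y of tray1_mid in the frame of pad2 between -0.017 and 0.017 m and angle between the x axis of tray1_mid and the x axis of pad2, either way round below 0.14 rad) or (x of tray1_mid in the frame of pad3 between -0.021 and 0.021 m and y of tray1_mid in the frame of pad3 between -0.017 and 0.017 m and angle between the x axis of tray1_mid and the x axis of pad3, either way round below 0.14 rad)) and height (world z) of each of tray1_mid, tray2_mid, tray3_mid below 0.026 m and angle between each of tray1_mid, tray2_mid, tray3_mid's own z axis and vertical below 0.08 rad and ((x of tray2_mid in the frame of pad1 between -0.021 and 0.021 m and y of tray2_mid in the frame of pad1 between -0.017 and 0.017 m and angle between the x axis of tray2_mid and the x axis of pad1, either way round below 0.14 rad) or (x of tray2_mid in the frame of pad2 between -0.021 and 0.021 m and y of tray2_mid in the frame of pad2 between -0.017 and 0.017 m and angle between the x axis of tray2_mid and the x axis of pad2, either way round below 0.14 rad) or (x of tray2_mid in the frame of pad3 between -0.021 and 0.021 m and y of tray2_mid in the frame of pad3 between -0.017 and 0.017 m and angle between the x axis of tray2_mid and the x axis of pad3, either way round below 0.14 rad)) and ((x of tray3_mid in the frame of pad1 between -0.021 and 0.021 m and y of tray3_mid in the frame of pad1 between -0.017 and 0.017 m and angle between the x axis of tray3_mid and the x axis of pad1, either way round below 0.14 rad) or (x of tray3_mid in the frame of pad2 between -0.021 and 0.021 m and y of tray3_mid in the frame of pad2 between -0.017 and 0.017 m and angle between the x axis of tray3_mid and the x axis of pad2, either way round below 0.14 rad) or (x of tray3_mid in the frame of pad3 between -0.021 and 0.021 m and y of tray3_mid in the frame of pad3 between -0.017 and 0.017 m and angle between the x axis of tray3_mid and the x axis of pad3, either way round below 0.14 rad)) and (horizontal distance between grip1_mid and peg1 below 0.008 m or horizontal distance between grip1_mid and peg2 below 0.008 m or horizontal distance between grip1_mid and peg3 below 0.008 m or horizontal distance between grip1_mid and peg4 below 0.008 m) and height (world z) of each of grip1_mid, grip2_mid, grip3_mid, grip4_mid below 0.035 m and angle between each of grip1_mid, grip2_mid, grip3_mid, grip4_mid's own z axis and vertical below 0.12 rad and (horizontal distance between grip2_mid and peg1 below 0.008 m or horizontal distance between grip2_mid and peg2 below 0.008 m or horizontal distance between grip2_mid and peg3 below 0.008 m or horizontal distance between grip2_mid and peg4 below 0.008 m) and (horizontal distance between grip3_mid and peg1 below 0.008 m or horizontal distance between grip3_mid and peg2 below 0.008 m or horizontal distance between grip3_mid and peg3 below 0.008 m or horizontal distance between grip3_mid and peg4 below 0.008 m) and (horizontal distance between grip4_mid and peg1 below 0.008 m or horizontal distance between grip4_mid and peg2 below 0.008 m or horizontal distance between grip4_mid and peg3 below 0.008 m or horizontal distance between grip4_mid and peg4 below 0.008 m) and value of joint switch below 0.35 rad), for 0.2 s.
2. the blower's lever is pushed over to on (value of joint switch above 0.85 rad), for 0.2 s.
At the end, for the whole second after the job is handed in: Each tray flat (0.08 rad) on its own pad, centre within 21 mm along and 17 mm across, turned under 0.14 rad from the pad (either way round); each sleeve down on its own peg (axis within 8 mm, on the rack's base); lever over 0.85 rad; all at rest (((x of tray1_mid in the frame of pad1 between -0.021 and 0.021 m and y of tray1_mid in the frame of pad1 between -0.017 and 0.017 m and angle between the x axis of tray1_mid and the x axis of pad1, either way round below 0.14 rad) or (x of tray1_mid in the frame of pad2 between -0.021 and 0.021 m and y of tray1_mid in the frame of pad2 between -0.017 and 0.017 m and angle between the x axis of tray1_mid and the x axis of pad2, either way round below 0.14 rad) or (x of tray1_mid in the frame of pad3 between -0.021 and 0.021 m and y of tray1_mid in the frame of pad3 between -0.017 and 0.017 m and angle between the x axis of tray1_mid and the x axis of pad3, either way round below 0.14 rad)) and height (world z) of each of tray1_mid, tray2_mid, tray3_mid below 0.026 m and angle between each of tray1_mid, tray2_mid, tray3_mid's own z axis and vertical below 0.08 rad and ((x of tray2_mid in the frame of pad1 between -0.021 and 0.021 m and y of tray2_mid in the frame of pad1 between -0.017 and 0.017 m and angle between the x axis of tray2_mid and the x axis of pad1, either way round below 0.14 rad) or (x of tray2_mid in the frame of pad2 between -0.021 and 0.021 m and y of tray2_mid in the frame of pad2 between -0.017 and 0.017 m and angle between the x axis of tray2_mid and the x axis of pad2, either way round below 0.14 rad) or (x of tray2_mid in the frame of pad3 between -0.021 and 0.021 m and y of tray2_mid in the frame of pad3 between -0.017 and 0.017 m and angle between the x axis of tray2_mid and the x axis of pad3, either way round below 0.14 rad)) and ((x of tray3_mid in the frame of pad1 between -0.021 and 0.021 m and y of tray3_mid in the frame of pad1 between -0.017 and 0.017 m and angle between the x axis of tray3_mid and the x axis of pad1, either way round below 0.14 rad) or (x of tray3_mid in the frame of pad2 between -0.021 and 0.021 m and y of tray3_mid in the frame of pad2 between -0.017 and 0.017 m and angle between the x axis of tray3_mid and the x axis of pad2, either way round below 0.14 rad) or (x of tray3_mid in the frame of pad3 between -0.021 and 0.021 m and y of tray3_mid in the frame of pad3 between -0.017 and 0.017 m and angle between the x axis of tray3_mid and the x axis of pad3, either way round below 0.14 rad)) and (horizontal distance between grip1_mid and peg1 below 0.008 m or horizontal distance between grip1_mid and peg2 below 0.008 m or horizontal distance between grip1_mid and peg3 below 0.008 m or horizontal distance between grip1_mid and peg4 below 0.008 m) and height (world z) of each of grip1_mid, grip2_mid, grip3_mid, grip4_mid below 0.035 m and angle between each of grip1_mid, grip2_mid, grip3_mid, grip4_mid's own z axis and vertical below 0.12 rad and (horizontal distance between grip2_mid and peg1 below 0.008 m or horizontal distance between grip2_mid and peg2 below 0.008 m or horizontal distance between grip2_mid and peg3 below 0.008 m or horizontal distance between grip2_mid and peg4 below 0.008 m) and (horizontal distance between grip3_mid and peg1 below 0.008 m or horizontal distance between grip3_mid and peg2 below 0.008 m or horizontal distance between grip3_mid and peg3 below 0.008 m or horizontal distance between grip3_mid and peg4 below 0.008 m) and (horizontal distance between grip4_mid and peg1 below 0.008 m or horizontal distance between grip4_mid and peg2 below 0.008 m or horizontal distance between grip4_mid and peg3 below 0.008 m or horizontal distance between grip4_mid and peg4 below 0.008 m) and value of joint switch above 0.85 rad and linear speed of each of tray1, tray2, tray3, grip1, grip2, grip3, grip4 below 0.02 m/s); the robot touches nothing.
It fails at once if the green ink bottle is moved more than 30 mm or tipped (distance of ink1 from where it was at the start of the episode above 0.03 m or angle between ink1's own z axis and vertical above 0.5 rad).
It fails at once if the red ink bottle is moved more than 30 mm or tipped (distance of ink2 from where it was at the start of the episode above 0.03 m or angle between ink2's own z axis and vertical above 0.5 rad).
It fails at once if the tape roll is moved more than 30 mm or tipped (distance of tape from where it was at the start of the episode above 0.03 m or angle between tape's own z axis and vertical above 0.5 rad).
Of grip1, grip2, grip3 only 2 to 3 are there at a start; the rules pass over those that are not, and their reading is None.
Of tray3, grip4 only 1 to 2 are there at a start; the rules pass over those that are not, and their reading is None.
At some moment in a run one of grip1, grip2, grip3, grip4, tray1, tray2, tray3 may be knocked a few centimetres aside while the robot is not near it.
It also fails if it takes over 210 s, if anything falls off the work surface, if the arm or the gripper's body presses on something with over 40 N, if the wrist force passes 120 N, or if a joint passes its speed limit or range.

## Working session

There is one attempt and no reset: what is moved stays moved. The work goes in short steps, Python scripts to look and compute and a tool call to move; the robot and the scene stay as the last step left them, time stands still between calls to the robot, and variables do not carry over. Pictures are saved under pics/ and viewed, about 12 in all and at most 16, crops included, and the job is handed in when it is done.

Besides the shell and the picture viewer there is one more tool, called after ">>>" as name(argument=value, ...), one argument or row to a line, values as JSON. arm_command: Moves the arm, as the interface text tells. Its arguments: {"type":"object","properties":{"motion":{"type":"array"},"newtons":{"type":"number"}},"required":["motion"]}

```bash
mkdir -p pics; ls
cat > h.py <<'E'
import numpy as np, cv2
from scipy.spatial.transform import Rotation as R
from cell import arm, get_image, search_frame, pinpoint
def cloud(im):
    z=im["range_z"]; h,w=z.shape
    u,v=np.meshgrid(np.arange(w),np.arange(h))
    p=cv2.undistortPoints(np.stack([u,v],-1).reshape(-1,1,2).astype(np.float64),np.array(im["K"]),np.array(im["distortion"])).reshape(h,w,2)
    c=np.dstack([p,np.ones((h,w))])*z[...,None]
    P=c@np.array(im["rotation"]).T+np.array(im["origin"])
    P[z<=0]=np.nan
    return P
def save(im,name): cv2.imwrite("pics/"+name,im["frame"][...,::-1])
E
python3 - <<'E'
from h import *
print(arm.observe())
for n in("top","scene"):
    im=get_image(n); save(im,n+"0.png"); np.savez("/tmp/"+n,**im); print(n,im["origin"],im["rotation"])
    for t in ["tray1_mid","pad1","board","grip1_mid","peg1","switch_tip","blower","ink1","ink2","tape"]:
        print(t,[(np.round(d["point"],3).tolist(),round(d["p"],2)) for d in pinpoint(n,t)])
E
```

```text
pics
{'clock': 0.0, 'joints': array([ 1.1713725 ,  0.43523719,  0.02495858,  1.57408543, -0.01159592,
        1.13398097, -0.07510382]), 'dq': array([ 0.00016112, -0.00109958, -0.00102918, -0.00050561, -0.00090636,
       -0.00024242, -0.00020859]), 'joint_efforts': array([-1.32216741e-03, -6.67876625e+01,  9.85247120e-01, -3.14469767e+01,
       -6.02540793e-02,  4.23989247e-02,  1.37798843e-04]), 'position': array([ 0.18271388, -0.59746234,  0.40394027]), 'ee_rot': array([ 0.98873106,  1.33647193, -0.98737732]), 'force': array([-1.09315369,  0.13519954,  0.0840394 ]), 'ft_torque': array([-0.06365412,  0.0073857 ,  0.00736876]), 'width': 1.0012601855153964}
top [0.35502339 0.01493334 1.01343008] [-2.11227852  2.08038142 -0.24510402]
tray1_mid [([0.525, -0.16, 0.006], 0.38), ([0.469, 0.101, 0.083], 0.16)]
pad1 [([0.47, -0.048, 0.003], 0.79), ([0.455, 0.371, -0.003], 0.58), ([0.48, 0.239, 0.001], 0.56)]
board [([0.536, -0.226, 0.012], 0.72)]
grip1_mid [([0.423, -0.294, 0.017], 0.64)]
peg1 [([0.553, -0.352, 0.014], 0.81), ([0.526, -0.164, 0.008], 0.73), ([0.537, -0.225, 0.012], 0.71), 
[... 711 characters left out ...]
271, 0.001], 0.33)]
grip1_mid [([0.421, -0.297, 0.016], 0.69), ([0.469, 0.098, 0.085], 0.58)]
peg1 [([0.546, -0.289, 0.015], 0.97), ([0.557, -0.355, 0.011], 0.92), ([0.535, -0.222, 0.013], 0.81), ([0.526, -0.16, 0.016], 0.58)]
switch_tip [([0.615, 0.06, 0.093], 0.78), ([0.474, 0.096, 0.056], 0.26), ([0.547, -0.29, 0.013], 0.23), ([0.686, 0.34, -0.002], 0.15)]
blower [([0.647, 0.063, -0.002], 0.87), ([0.42, -0.297, 0.014], 0.26)]
ink1 [([0.684, 0.34, -0.002], 0.83), ([0.721, -0.121, -0.0], 0.8), ([0.559, -0.357, 0.011], 0.21)]
ink2 [([0.684, 0.34, -0.002], 0.83), ([0.721, -0.121, -0.0], 0.8), ([0.559, -0.357, 0.011], 0.21)]
tape [([0.722, -0.273, 0.003], 0.85), ([0.546, -0.287, 0.016], 0.15)]
```

View pics/top0.png

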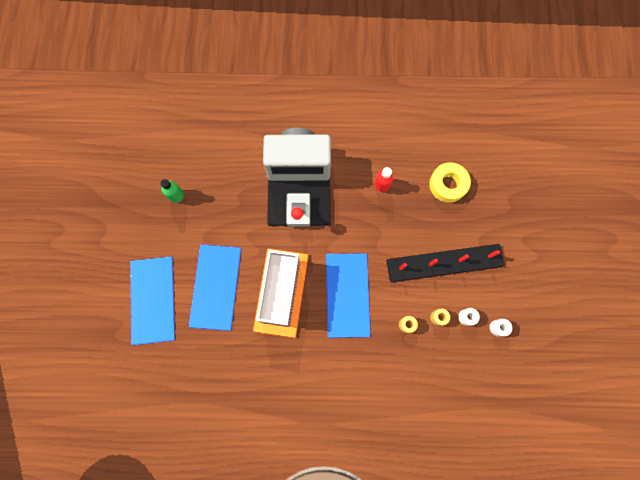

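View pics/scene0.png

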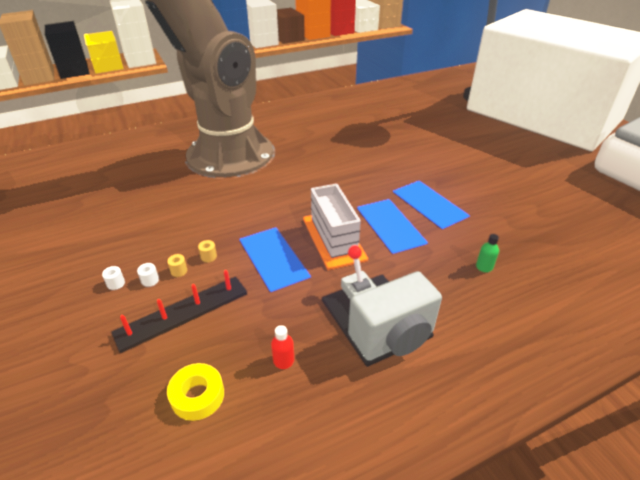

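```bash
sed -i 's/np.array(im\["rotation"\]).T/R.from_rotvec(im["rotation"]).as_matrix().T/' h.py
cat >> h.py <<'E'
def hsv(im): return cv2.cvtColor(im["frame"],cv2.COLOR_RGB2HSV)
def rect(xy):
    c,s,a=cv2.minAreaRect((xy*1000).astype(np.float32))
    if s[0]<s[1]: s=s[::-1]; a+=90
    return np.round(c,1),np.round(s,1),round((a+90)%180-90,1)   # centre, size (long first), long-axis angle from world x
def blobs(mask,P,zlo,zhi,amin=30):
    m=(mask&(P[...,2]>zlo)&(P[...,2]<zhi)).astype(np.uint8)
    n,l,s,c=cv2.connectedComponentsWithStats(m)
    for i in range(1,n):
        if s[i,4]>=amin:
            q=P[l==i]; yield q,c[i]
def sleeves(im,P,zc=0.034,h=0.003,box=(.30,.50,-.50,-.12)):
    x,y,z=P[...,0],P[...,1],P[...,2]
    for q,c in blobs((x>box[0])&(x<box[1])&(y>box[2])&(y<box[3]),P,zc-h,zc+h,15):
        o,r=cv2.minEnclosingCircle((q[:,:2]*1000).astype(np.float32)); print("sleeve",np.round(o,1),"r",round(r,1),"mean",np.round(q.mean(0)*1000,1),"px",np.round(c),len(q))
def trays(im,P,zt,h=0.004,sel=None):
    x,y=P[...,0],P[...,1]
    m=(x>.3)&(x<.62)&(y>-.15)&(y<.48)
    for q,c in blobs(m,P,zt-h,zt+h,40): print("tray top",*rect(q[:,:2]),"z",np.round(np.median(q[:,2])*1000,1),len(q))
E
python3 - <<'E'
from h import *
for n in("top","scene"):
    im=dict(np.load("/tmp/%s.npz"%n)); P=cloud(im); H=hsv(im); print(n)
    for nm,lo,hi in(("blue",100,125),("orange",8,20)):
        m=(H[...,0]>lo)&(H[...,0]<hi)&(H[...,1]>150)&(H[...,2]>(100 if nm=="blue" else 180))&(P[...,0]>.3)&(P[...,0]<.62)
        for q,c in blobs(m,P,-.02,.02,200): print(nm,*rect(q[:,:2]),"z",np.median(q[:,2])*1000,len(q))
    trays(im,P,.099); sleeves(im,P)
    m=((H[...,0]>172)|(H[...,0]<5))&(H[...,1]>170)
    for q,c in blobs(m,P,.015,.13,4):
        if len(q)<300:
            k=q[q[:,2]>q[:,2].max()-.012]; print("red",np.round(q.mean(0)*1000),"top",np.round(k.mean(0)*1000,1),np.round(q[:,2].max()*1000),len(q))
    m=(H[...,2]<60)&(P[...,1]<-.1)&(P[...,0]<.65)&(P[...,0]>.45)
    for q,c in blobs(m,P,.006,.018,200): print("rack",*rect(q[:,:2]),np.median(q[:,2]))
E
```

```text
top
blue [482.7 238.7] [179.3  89.8] -3.7 z 3.1267586139245296 3394
blue [469.5 -46.4] [178.6  89.1] 2.0 z 3.1161200422025193 3431
blue [452.9 371.9] [179.9  90.5] 6.8 z 3.1647574808562062 3499
orange [608.9 661.4] [120.7  20.7] -88.7 z -0.8103859587853535 277
orange [608.2 546.7] [84.7 22. ] 88.5 z -0.8442916875409656 242
orange [581.1 379.3] [237.1  72.1] 87.9 z -0.881318592570457 2400
orange [611.7 192.6] [119.9  16.1] -89.8 z -0.857328923319578 214
orange [ 584.9 -228.8] [237.2  64.2] 88.0 z -0.850751992514831 1560
orange [ 611.2 -416.2] [121.4  17.4] 89.9 z -0.7020418703067577 212
orange [ 608.9 -526.4] [152.9  19.5] 90.0 z -0.7451541620857594 265
orange [575.8 564. ] [313.4  45.7] 80.2 z -0.8110904208755709 1075
orange [586.9 154. ] [200.1  24.2] -89.4 z -0.7657177694193606 606
orange [578.6 -54.4] [101.4  32.7] -89.7 z -0.7554192957868189 413
orange [ 587.2 -487.4] [256.1  23.7] -89.4 z -0.7950672380152568 744
orange [ 574.5 -647.9] [68.1 42.4] 84.2 z -0.622233442367337 404
orange [549.9 612.4] [199.8  27.3] 89.7 z -0.7751315281152582 561
orange [472.6 155.2] [207.7 203.2] 82.
[... 2165 characters left out ...]
.9] [268.3  32.3] 89.1 z 0.20329092371340618 794
tray top [470.6  97. ] [144.7  61.9] -7.5 z 99.4 394
sleeve [ 406.6 -169.1] r 18.3 mean [ 408.  -169.6   34.2] px [206. 245.] 123
sleeve [ 422.7 -238.1] r 18.3 mean [ 424.  -237.4   34.1] px [176. 260.] 134
sleeve [ 424.8 -299.3] r 18.9 mean [ 425.4 -296.4   33.9] px [146. 269.] 138
sleeve [ 404.4 -360.8] r 18.5 mean [ 404.8 -361.8   33.8] px [111. 272.] 141
red [626.  60. 104.] top [625.8  59.9 105.9] 112.0 112
red [ 528. -160.   39.] top [ 527.4 -159.7   56.1] 62.0 73
red [ 538. -224.   38.] top [ 538.1 -224.4   55.1] 61.0 76
red [ 548. -289.   38.] top [ 547.4 -288.4   54.4] 61.0 81
red [ 558. -352.   38.] top [ 557.9 -352.6   54.7] 60.0 93
```

```bash
cat > plan.py <<'E'
import numpy as np
from scipy.spatial.transform import Rotation as R
from cell import arm
def target(a,cur):
    best=None
    for k in (0,180):
        t=np.radians(a+k); z=np.array([np.cos(t),np.sin(t),0]); x=np.array([0,0,-1.])
        r=R.from_matrix(np.column_stack([x,np.cross(z,x),z]))
        d=(cur.inv()*r).magnitude()
        if best is None or d<best[0]: best=(d,r)
    return best[1]
def plan(wps,step=45,ang=8,off=(0,0,0)):
    """wps: (x,y,ztip mm, jaw angle deg, fingers mm[, step]) or ('w',n,fingers). Prints rows."""
    s=arm.observe(); p=np.array(s["position"])*1000+off; r=R.from_rotvec(s["ee_rot"]); z=r.as_matrix()[:,2]
    print("t",round(s["clock"],2),"tip",np.round(p+r.as_matrix()[:,0]*178,1),"jaw",round(np.degrees(np.arctan2(z[1],z[0])),1),"tilt",round(np.degrees(np.arccos(-r.as_matrix()[2,0])),2),"w",round(s["width"]*91.8,1),"F",np.round(s["force"],1),"q7",round(s["joints"][6],2))
    rows=[]
    for w in wps:
        if w[0]=='w': rows+=[[w[2]]+[0]*6]*w[1]; continue
        T=np.array([w[0],w[1],w[2]+178.]); tr=target(w[3],r); st=w[5] if len(w)>5 else step
        n=max(1,int(np.ceil(max(np.linalg.norm(T-p)/st,np.degrees((r.inv()*tr).magnitude())/ang))))
        for k in range(n,0,-1):
            d=np.round(r.inv().apply((T-p)/k)).astype(int)
            rv=np.round(np.degrees((r.inv()*tr).as_rotvec())/k*2)/2
            rows.append([w[4],*d.tolist(),*[float(v) if v else 0 for v in rv]])
            p=p+r.apply(d); r=r*R.from_rotvec(np.radians(rv))
    for i in range(0,len(rows),5): print(str(rows[i:i+5]).replace(".0,",",").replace(".0]","]").replace(" ",""))
E
python3 - <<'E'
from plan import *
plan([(405.5,-362,120,5,60),(405.5,-362,50,5,60),(405.5,-362,7,5,60,22)])
E
```

```text
t 1.1 tip [ 182.8 -597.7  226.7] jaw -73.0 tilt 0.0 w 91.5 F [ 0.2  0.9 -0.6] q7 -0.08
[[60,11,28,-16,-8,0,0],[60,11,30,-12,-8,0,0],[60,11,32,-8,-7.5,0,0],[60,11,32,-3,-8,0,0],[60,10,32,1,-7.5,0,0]]
[[60,11,32,5,-8,0,0],[60,10,31,10,-7.5,0,0],[60,11,30,14,-8,0,0],[60,10,27,18,-7.5,0,0],[60,11,25,20,-8,0,0]]
[[60,35,0,0,0,0,0],[60,35,0,0,0,0,0],[60,21,0,0,0,0,0],[60,22,0,0,0,0,0]]
```

>>> arm_command(
  motion=[
    [60,11,28,-16,-8,0,0],
    [60,11,30,-12,-8,0,0],
    [60,11,32,-8,-7.5,0,0],
    [60,11,32,-3,-8,0,0],
    [60,10,32,1,-7.5,0,0],
  ],
)

```text
clock: 1.72
position: [0.2945, -0.4794, 0.3505]
ee_rot: [0.461, 1.521, -0.462]
force: [-0.8, -0.4, 0.2]
width: 0.653
```

>>> arm_command(
  motion=[
    [60,11,32,5,-8,0,0],
    [60,10,31,10,-7.5,0,0],
    [60,11,30,14,-8,0,0],
    [60,10,27,18,-7.5,0,0],
    [60,11,25,20,-8,0,0],
  ],
)

```text
clock: 2.35
position: [0.4059, -0.3611, 0.2976]
ee_rot: [-0.072, 1.569, 0.072]
force: [0.5, -0.2, 1.4]
width: 0.653
```

Run:
```python
from plan import *
plan([(405.5,-362,50,5,60),(405.5,-362,7,5,60,22)])
```

```text
t 2.35 tip [ 406.  -361.2  119.6] jaw 5.2 tilt 0.04 w 60.0 F [ 0.5 -0.2  1.4] q7 0.52
[[60,35,0,0,0,0,0],[60,35,-1,0,0,0,0],[60,21,0,0,0,0,0],[60,22,0,-1,0,0,0]]
```

>>> arm_command(
  motion=[
    [60,35,0,0,0,0,0],
    [60,35,-1,0,0,0,0],
    [60,21,0,0,0,0,0],
    [60,22,0,-1,0,0,0],
    [60,0,0,0,0,0,0],
  ],
)

```text
clock: 2.98
position: [0.4036, -0.3625, 0.1835]
ee_rot: [-0.067, 1.572, 0.07]
force: [-0.3, -0.1, 0.8]
width: 0.654
```

>>> arm_command(
  motion=[
    [28,0,0,0,0,0,0],
    [28,0,0,0,0,0,0],
    [28,0,0,0,0,0,0],
    [28,0,0,0,0,0,0],
    [28,0,0,0,0,0,0],
  ],
  newtons=20,
)

```text
clock: 3.6
position: [0.4045, -0.363, 0.1854]
ee_rot: [-0.069, 1.569, 0.068]
force: [-0.7, 0.0, 6.7]
width: 0.371
```

>>> arm_command(
  motion=[
    [28,-15,0,0,0,0,0],
    [28,-25,0,0,0,0,0],
    [28,-25,0,0,0,0,0],
    [28,-15,0,0,0,0,0],
    [28,0,0,0,0,0,0],
  ],
)

```text
clock: 4.22
position: [0.4044, -0.363, 0.2659]
ee_rot: [-0.07, 1.568, 0.067]
force: [0.1, -0.0, -0.9]
width: 0.37
```

Run:
```python
from h import *
from plan import *
im=get_image("top"); save(im,"t1.png"); P=cloud(im); sleeves(im,P)
im=get_image("scene"); P=cloud(im);save(im,"s1.png"); sleeves(im,P);sleeves(im,P,.114)
plan([(556.8,-352.6,87,9,28,35),('w',2,28),(556.8,-352.6,22,9,28,18),('w',1,28),('w',3,60),(556.8,-352.6,130,9,60,35),(425.5,-297,120,5,60),(425.5,-297,7,5,60,25)])
```

```text
sleeve [ 424.3 -237.9] r 16.9 mean [ 423.9 -238.1   33.3] px [442. 316.] 144
sleeve [ 426.  -296.6] r 16.9 mean [ 425.9 -297.    33.3] px [470. 316.] 132
sleeve [ 407.4 -171.1] r 16.8 mean [ 407.6 -171.    33.4] px [409. 324.] 141
sleeve [ 406.7 -169. ] r 17.7 mean [ 407.9 -169.3   34.4] px [206. 245.] 122
sleeve [ 423.1 -238.3] r 18.3 mean [ 424.8 -237.1   34.1] px [176. 260.] 138
sleeve [ 424.2 -298.2] r 17.9 mean [ 425.  -296.6   33.9] px [146. 269.] 134
sleeve [ 437.4 -359.4] r 10.6 mean [ 437.8 -358.6  112.8] px [102. 252.] 19
t 4.33 tip [ 403.8 -362.7   86.3] jaw 5.0 tilt 0.03 w 34.0 F [ 0.4 -0.9 -1.5] q7 0.5
[[28,0,-1,31,-1,0,0],[28,0,-1,31,-1,0,0],[28,0,-2,30,-0.5,0,0],[28,0,-2,31,-1,0,0],[28,-1,-2,30,-0.5,0,0]]
[[28,0,0,0,0,0,0],[28,0,0,0,0,0,0],[28,16,0,0,0,0,0],[28,16,0,0,0,0,0],[28,17,0,0,0,0,0]]
[[28,16,0,0,0,0,0],[28,0,0,0,0,0,0],[60,0,0,0,0,0,0],[60,0,0,0,0,0,0],[60,0,0,0,0,0,0]]
[[60,-27,0,0,0,0,0],[60,-27,0,0,0,0,0],[60,-27,0,0,0,0,0],[60,-27,0,0,0,0,0],[60,3,19,-30,1,0,0]]
[[60,2,18,-31,1,0,0],[60,3,18,-31,1,0,0],[60,2,17,-31,1,0,0],[60,23,0,0,0,0,0],[60,23,0,0,0,0,0]]
[[60,22,0,0,0,0,0],[60,23,0,0,0,0,0],[60,22,0,0,0,0,0]]
```

>>> arm_command(
  motion=[
    [28,0,-1,31,-1,0,0],
    [28,0,-1,31,-1,0,0],
    [28,0,-2,30,-0.5,0,0],
    [28,0,-2,31,-1,0,0],
    [28,-1,-2,30,-0.5,0,0],
  ],
)

```text
clock: 4.95
position: [0.5577, -0.3524, 0.2641]
ee_rot: [-0.123, 1.569, 0.125]
force: [0.0, -0.2, -1.3]
width: 0.369
```

>>> arm_command(
  motion=[
    [28,0,0,0,0,0,0],
    [28,0,0,0,0,0,0],
  ],
)

```text
clock: 5.2
position: [0.5562, -0.3527, 0.2644]
ee_rot: [-0.123, 1.57, 0.124]
force: [-0.5, 1.3, -1.1]
width: 0.372
```

Run:
```python
from plan import *
plan([(556.8,-352.6,20,9,28,18)])
```

```text
t 5.2 tip [ 555.7 -352.6   86.4] jaw 9.0 tilt 0.15 w 34.2 F [-0.5  1.3 -1.1] q7 0.42
[[28,17,0,0,0,0,0],[28,16,0,0,0,0,0],[28,17,0,0,0,0,0],[28,16,0,1,0,0,0]]
```

>>> arm_command(
  motion=[
    [28,17,0,1,0,0,0],
    [28,16,0,0,0,0,0],
    [28,17,0,0,0,0,0],
    [28,16,0,0,0,0,0],
    [28,0,0,0,0,0,0],
  ],
)

```text
clock: 5.82
position: [0.5578, -0.3524, 0.1981]
ee_rot: [-0.123, 1.569, 0.124]
force: [-0.7, 0.8, -0.7]
width: 0.374
```

>>> arm_command(
  motion=[
    [60,0,0,0,0,0,0],
    [60,0,0,0,0,0,0],
    [60,0,0,0,0,0,0],
  ],
)

```text
clock: 6.2
position: [0.5582, -0.3526, 0.2001]
ee_rot: [-0.124, 1.567, 0.123]
force: [-0.3, 0.5, 0.6]
width: 0.634
```

>>> arm_command(
  motion=[
    [60,-27,0,0,0,0,0],
    [60,-27,0,0,0,0,0],
    [60,-27,0,0,0,0,0],
    [60,-27,0,0,0,0,0],
  ],
)

```text
clock: 6.7
position: [0.558, -0.3525, 0.3089]
ee_rot: [-0.124, 1.567, 0.123]
force: [0.5, -0.4, -0.0]
width: 0.65
```

>>> arm_command(
  motion=[
    [60,3,19,-30,1,0,0],
    [60,2,18,-31,1,0,0],
    [60,3,18,-31,1,0,0],
    [60,2,17,-31,1,0,0],
    [60,0,0,0,0,0,0],
  ],
)

```text
clock: 7.32
position: [0.4245, -0.2965, 0.2979]
ee_rot: [-0.068, 1.572, 0.068]
force: [0.9, -0.3, -0.1]
width: 0.655
```

```bash
cat > chk.py <<'E'
from h import *
from plan import *
im=get_image("top"); save(im,"top_last.png"); P=cloud(im); sleeves(im,P); print("rack:"); sleeves(im,P,.046,.003,(.48,.62,-.42,-.1))
im=get_image("scene"); P=cloud(im); save(im,"scene_last.png"); print("scene rack:"); sleeves(im,P,.046,.003,(.48,.62,-.42,-.1)); sleeves(im,P)
E
python3 - <<'E'
from chk import *
plan([(425.5,-297,50,5,60),(425.5,-297,7,5,60,22)])
E
```

```text
sleeve [ 424.1 -237.8] r 16.4 mean [ 423.9 -237.4   33.2] px [441. 316.] 130
sleeve [ 426.1 -296.6] r 16.7 mean [ 426.8 -296.3   33.4] px [470. 315.] 139
sleeve [ 407.8 -171.1] r 16.7 mean [ 407.6 -171.5   33.2] px [409. 324.] 135
rack:
sleeve [ 559.9 -350. ] r 15.9 mean [ 565.8 -350.1   45.2] px [493. 248.] 65
scene rack:
sleeve [ 558.3 -351.2] r 17.3 mean [ 559.9 -350.6   45.4] px [125. 323.] 182
sleeve [ 407.5 -169.4] r 18.6 mean [ 407.8 -169.3   34. ] px [206. 245.] 124
sleeve [ 422.7 -237.2] r 17.6 mean [ 423.6 -237.3   34.1] px [176. 260.] 133
sleeve [ 424.6 -297.1] r 18.0 mean [ 425.5 -296.6   33.9] px [146. 269.] 135
t 7.42 tip [ 427.3 -297.6  120.4] jaw 5.0 tilt 0.09 w 59.8 F [ 0.4 -0.9  0.9] q7 0.39
[[60,35,0,-1,0,0,0],[60,35,1,-1,0,0,0],[60,22,0,0,0,0,0],[60,21,0,0,0,0,0]]
```

>>> arm_command(
  motion=[
    [60,35,0,-1,0,0,0],
    [60,35,0,0,0,0,0],
    [60,22,0,0,0,0,0],
    [60,21,0,0,0,0,0],
    [60,0,0,0,0,0,0],
  ],
)

```text
clock: 8.05
position: [0.4263, -0.2972, 0.1835]
ee_rot: [-0.068, 1.571, 0.07]
force: [-0.6, -0.3, 0.0]
width: 0.655
```

>>> arm_command(
  motion=[
    [28,0,0,0,0,0,0],
    [28,0,0,0,0,0,0],
    [28,0,0,0,0,0,0],
    [28,0,0,0,0,0,0],
    [28,0,0,0,0,0,0],
  ],
)

```text
clock: 8.68
position: [0.4259, -0.2975, 0.1854]
ee_rot: [-0.069, 1.569, 0.068]
force: [-1.3, 0.1, 7.2]
width: 0.366
```

>>> arm_command(
  motion=[
    [28,-15,0,0,0,0,0],
    [28,-25,0,0,0,0,0],
    [28,-25,0,0,0,0,0],
    [28,-15,0,0,0,0,0],
    [28,0,0,0,0,0,0],
  ],
)

```text
clock: 9.3
position: [0.4259, -0.2975, 0.2659]
ee_rot: [-0.069, 1.568, 0.067]
force: [-1.6, -0.6, -0.7]
width: 0.362
```

Run:
```python
from plan import *
plan([(546.7,-288.4,87,9,28,30),('w',2,28),(546.7,-288.4,20,9,28,18),('w',1,28),('w',3,60),(546.7,-288.4,128,9,60,35),(424,-237.6,120,5,60),(424,-237.6,7,5,60,25)])
```

```text
t 9.3 tip [ 426.3 -297.7   87.9] jaw 5.0 tilt 0.13 w 33.2 F [-1.6 -0.6 -0.7] q7 0.37
[[28,0,0,24,-1,0,0],[28,0,-1,24,-1,0,0],[28,0,-1,24,-0.5,0,0],[28,1,-1,24,-1,0,0],[28,0,-2,25,-0.5,0,0]]
[[28,0,0,0,0,0,0],[28,0,0,0,0,0,0],[28,17,0,0,0,0,0],[28,17,0,0,0,0,0],[28,17,0,0,0,0,0]]
[[28,16,0,0,0,0,0],[28,0,0,0,0,0,0],[60,0,0,0,0,0,0],[60,0,0,0,0,0,0],[60,0,0,0,0,0,0]]
[[60,-27,0,0,0,0,0],[60,-27,0,0,0,0,0],[60,-27,0,0,0,0,0],[60,-27,0,0,0,0,0],[60,3,23,-38,1.5,0,0]]
[[60,2,22,-38,1,0,0],[60,3,21,-39,1.5,0,0],[60,23,0,0,0,0,0],[60,22,0,0,0,0,0],[60,23,0,0,0,0,0]]
[[60,22,0,0,0,0,0],[60,23,1,0,0,0,0]]
```

>>> arm_command(
  motion=[
    [28,0,0,24,-1,0,0],
    [28,0,-1,24,-1,0,0],
    [28,0,-1,24,-0.5,0,0],
    [28,1,-1,24,-1,0,0],
    [28,0,-2,25,-0.5,0,0],
  ],
)

```text
clock: 9.93
position: [0.5468, -0.2877, 0.2623]
ee_rot: [-0.123, 1.569, 0.124]
force: [1.0, 0.2, -0.7]
width: 0.364
```

>>> arm_command(
  motion=[
    [28,0,0,0,0,0,0],
    [28,0,0,0,0,0,0],
    [28,17,0,0,0,0,0],
    [28,17,0,0,0,0,0],
    [28,17,0,0,0,0,0],
  ],
)

```text
clock: 10.55
position: [0.5458, -0.288, 0.211]
ee_rot: [-0.123, 1.568, 0.123]
force: [-0.1, -0.9, 0.2]
width: 0.364
```

>>> arm_command(
  motion=[
    [28,16,0,0,0,0,0],
    [28,0,0,0,0,0,0],
    [60,0,0,0,0,0,0],
    [60,0,0,0,0,0,0],
    [60,0,0,0,0,0,0],
  ],
)

```text
clock: 11.18
position: [0.5465, -0.2879, 0.1969]
ee_rot: [-0.124, 1.567, 0.123]
force: [0.3, 0.1, 1.3]
width: 0.627
```

>>> arm_command(
  motion=[
    [60,-27,0,0,0,0,0],
    [60,-27,0,0,0,0,0],
    [60,-27,0,0,0,0,0],
    [60,-27,0,0,0,0,0],
  ],
)

```text
clock: 11.68
position: [0.5464, -0.2878, 0.3058]
ee_rot: [-0.124, 1.567, 0.123]
force: [0.9, -1.0, 0.4]
width: 0.655
```

>>> arm_command(
  motion=[
    [60,3,23,-38,1.5,0,0],
    [60,2,22,-38,1,0,0],
    [60,3,21,-39,1.5,0,0],
    [60,0,0,0,0,0,0],
  ],
)

```text
clock: 12.18
position: [0.4207, -0.2368, 0.2966]
ee_rot: [-0.068, 1.573, 0.068]
force: [0.6, -0.3, 1.1]
width: 0.655
```

Run:
```python
from chk import *
plan([(424,-237.6,50,5,60),(424,-237.6,7,5,60,22)])
```

```text
sleeve [ 424.4 -237.7] r 16.6 mean [ 423.4 -237.1   33.3] px [441. 317.] 127
sleeve [ 407.9 -170.8] r 16.7 mean [ 407.4 -171.1   33.4] px [409. 324.] 141
rack:
sleeve [ 557.9 -349. ] r 17.0 mean [ 560.8 -346.2   45.3] px [492. 251.] 84
sleeve [ 553.9 -285.8] r 14.2 mean [ 557.2 -286.2   45.1] px [463. 252.] 43
scene rack:
sleeve [ 545.7 -287.1] r 17.6 mean [ 547.9 -287.    45.8] px [161. 306.] 177
sleeve [ 557.5 -351. ] r 17.0 mean [ 559.7 -350.6   45.3] px [125. 322.] 181
sleeve [ 407.4 -169.3] r 18.3 mean [ 408.  -169.5   34.4] px [206. 245.] 118
sleeve [ 423.2 -238.7] r 18.8 mean [ 423.6 -237.5   34. ] px [175. 260.] 134
t 12.28 tip [ 424.1 -238.1  119.3] jaw 5.0 tilt 0.08 w 60.2 F [ 0.1 -0.9  0.2] q7 0.29
[[60,35,0,0,0,0,0],[60,34,0,0,0,0,0],[60,22,0,0,0,0,0],[60,21,0,0,0,0,0]]
```

>>> arm_command(
  motion=[
    [60,35,0,0,0,0,0],
    [60,34,0,0,0,0,0],
    [60,22,0,0,0,0,0],
    [60,21,0,0,0,0,0],
    [60,0,0,0,0,0,0],
  ],
)

```text
clock: 12.9
position: [0.4244, -0.2378, 0.1836]
ee_rot: [-0.068, 1.571, 0.07]
force: [-0.6, -0.3, 0.4]
width: 0.654
```

>>> arm_command(
  motion=[
    [28,0,0,0,0,0,0],
    [28,0,0,0,0,0,0],
    [28,0,0,0,0,0,0],
    [28,0,0,0,0,0,0],
    [28,0,0,0,0,0,0],
  ],
)

```text
clock: 13.52
position: [0.4239, -0.238, 0.1854]
ee_rot: [-0.069, 1.569, 0.068]
force: [-0.8, -0.7, 6.5]
width: 0.365
```

>>> arm_command(
  motion=[
    [28,-15,0,0,0,0,0],
    [28,-25,0,0,0,0,0],
    [28,-25,0,0,0,0,0],
    [28,-15,0,0,0,0,0],
    [28,0,0,0,0,0,0],
  ],
)

```text
clock: 14.15
position: [0.4239, -0.238, 0.2658]
ee_rot: [-0.069, 1.568, 0.067]
force: [0.6, 0.0, -1.3]
width: 0.371
```

Run:
```python
from plan import *
plan([(536.5,-224.2,87,9,28,30),('w',2,28),(536.5,-224.2,21,9,28,18),('w',1,28),('w',3,60),(536.5,-224.2,128,9,60,35),(407.6,-170.4,120,5,60)])
```

```text
t 14.15 tip [ 424.3 -238.2   87.8] jaw 5.0 tilt 0.13 w 34.1 F [ 0.6  0.  -1.3] q7 0.25
[[28,0,1,28,-1,0,0],[28,0,0,28,-1,0,0],[28,1,0,29,-1,0,0],[28,0,0,28,-1,0,0],[28,0,0,0,0,0,0]]
[[28,0,0,0,0,0,0],[28,17,0,0,0,0,0],[28,16,0,0,0,0,0],[28,17,0,0,0,0,0],[28,16,0,0,0,0,0]]
[[28,0,0,0,0,0,0],[60,0,0,0,0,0,0],[60,0,0,0,0,0,0],[60,0,0,0,0,0,0],[60,-27,0,0,0,0,0]]
[[60,-27,0,0,0,0,0],[60,-26,0,0,0,0,0],[60,-27,0,0,0,0,0],[60,2,18,-30,1,0,0],[60,2,18,-30,1,0,0]]
[[60,2,17,-30,1,0,0],[60,2,17,-30,1,0,0]]
```

>>> arm_command(
  motion=[
    [28,0,1,28,-1,0,0],
    [28,0,0,28,-1,0,0],
    [28,1,0,29,-1,0,0],
    [28,0,0,28,-1,0,0],
    [28,0,0,0,0,0,0],
  ],
)

```text
clock: 14.78
position: [0.5373, -0.223, 0.2626]
ee_rot: [-0.124, 1.567, 0.126]
force: [-1.2, 0.2, -0.5]
width: 0.366
```

>>> arm_command(
  motion=[
    [28,0,0,0,0,0,0],
    [28,17,0,0,0,0,0],
    [28,16,0,0,0,0,0],
    [28,17,0,0,0,0,0],
    [28,16,0,0,0,0,0],
  ],
)

```text
clock: 15.4
position: [0.5355, -0.224, 0.1962]
ee_rot: [-0.123, 1.568, 0.124]
force: [-6.0, -0.6, 25.0]
width: 0.365
```

>>> arm_command(
  motion=[
    [28,0,0,0,0,0,0],
    [60,0,0,0,0,0,0],
    [60,0,0,0,0,0,0],
    [60,0,0,0,0,0,0],
    [60,-27,0,0,0,0,0],
  ],
)

```text
clock: 16.02
position: [0.535, -0.2239, 0.2236]
ee_rot: [-0.122, 1.57, 0.125]
force: [0.2, 0.2, 0.7]
width: 0.65
```

>>> arm_command(
  motion=[
    [60,-27,0,0,0,0,0],
    [60,-26,0,0,0,0,0],
    [60,-27,0,0,0,0,0],
    [60,2,18,-30,1,0,0],
    [60,2,18,-30,1,0,0],
  ],
)

```text
clock: 16.65
position: [0.4705, -0.197, 0.3012]
ee_rot: [-0.096, 1.568, 0.095]
force: [-0.5, 0.2, 0.2]
width: 0.653
```

>>> arm_command(
  motion=[
    [60,2,17,-30,1,0,0],
    [60,2,17,-30,1,0,0],
    [60,0,0,0,0,0,0],
  ],
)

```text
clock: 17.02
position: [0.4056, -0.1695, 0.2968]
ee_rot: [-0.069, 1.571, 0.068]
force: [0.7, -0.0, -0.4]
width: 0.654
```

Run:
```python
from chk import *
plan([(407.6,-170.4,50,5,60),(407.6,-170.4,7,5,60,22)])
```

```text
sleeve [ 407.3 -167.8] r 16.3 mean [ 407.7 -162.6   33.4] px [405. 324.] 73
rack:
sleeve [ 557.8 -350.5] r 16.5 mean [ 557.7 -349.5   45.4] px [493. 252.] 125
sleeve [ 547.2 -287. ] r 16.1 mean [ 552.9 -289.8   45.3] px [465. 254.] 72
sleeve [ 538.  -223.6] r 15.6 mean [ 543.9 -222.9   45.3] px [433. 258.] 68
scene rack:
sleeve [ 534.7 -222. ] r 17.7 mean [ 537.1 -222.9   45.8] px [195. 290.] 159
sleeve [ 545.6 -286.7] r 17.5 mean [ 547.8 -286.9   45.6] px [161. 306.] 175
sleeve [ 558.5 -351. ] r 17.6 mean [ 560.1 -350.8   45.4] px [125. 323.] 182
sleeve [ 407.5 -169.3] r 17.8 mean [ 408.3 -169.5   34.3] px [206. 245.] 124
t 17.12 tip [ 408.3 -170.6  119.2] jaw 5.0 tilt 0.09 w 59.9 F [ 0.5 -0.5  0.4] q7 0.16
[[60,35,0,0,0,0,0],[60,34,0,-1,0,0,0],[60,22,0,0,0,0,0],[60,21,0,0,0,0,0]]
```

>>> arm_command(
  motion=[
    [60,35,0,0,0,0,0],
    [60,34,0,0,0,0,0],
    [60,22,0,0,0,0,0],
    [60,21,0,0,0,0,0],
    [60,0,0,0,0,0,0],
  ],
)

```text
clock: 17.75
position: [0.4083, -0.1704, 0.1836]
ee_rot: [-0.068, 1.571, 0.069]
force: [0.4, -0.2, -0.6]
width: 0.654
```

>>> arm_command(
  motion=[
    [28,0,0,0,0,0,0],
    [28,0,0,0,0,0,0],
    [28,0,0,0,0,0,0],
    [28,0,0,0,0,0,0],
    [28,0,0,0,0,0,0],
  ],
)

```text
clock: 18.38
position: [0.4079, -0.1704, 0.1853]
ee_rot: [-0.069, 1.569, 0.068]
force: [-1.6, -0.4, 7.6]
width: 0.353
```

>>> arm_command(
  motion=[
    [28,-15,0,0,0,0,0],
    [28,-25,0,0,0,0,0],
    [28,-25,0,0,0,0,0],
    [28,-15,0,0,0,0,0],
    [28,0,0,0,0,0,0],
  ],
)

```text
clock: 19.0
position: [0.4079, -0.1705, 0.2654]
ee_rot: [-0.069, 1.568, 0.067]
force: [-0.5, 0.1, -1.6]
width: 0.353
```

Run:
```python
from plan import *
plan([(526.4,-160,87,9,28,30),('w',1,28),(526.4,-160,23,9,28,17),('w',1,28),('w',3,60),(526.4,-160,128,9,60,35),(471.5,96,165,82.6,91)])
```

```text
t 19.0 tip [ 408.2 -170.6   87.4] jaw 5.0 tilt 0.11 w 32.4 F [-0.5  0.1 -1.6] q7 0.12
[[28,0,0,30,-1,0,0],[28,0,0,30,-1,0,0],[28,0,-1,29,-1,0,0],[28,1,-2,30,-1,0,0],[28,0,0,0,0,0,0]]
[[28,16,0,0,0,0,0],[28,16,0,0,0,0,0],[28,16,0,0,0,0,0],[28,16,0,0,0,0,0],[28,0,0,0,0,0,0]]
[[60,0,0,0,0,0,0],[60,0,0,0,0,0,0],[60,0,0,0,0,0,0],[60,-26,0,0,0,0,0],[60,-26,0,0,0,0,0]]
[[60,-27,0,0,0,0,0],[60,-26,0,0,0,0,0],[91,-4,26,-1,-7.5,0,0],[91,-4,26,2,-7.5,0,0],[91,-4,26,5,-7.5,0,0]]
[[91,-4,25,9,-7.5,0,0],[91,-4,23,12,-7.5,0,0],[91,-4,22,15,-7,0,0],[91,-3,20,17,-7.5,0,0],[91,-4,17,20,-7,0,0]]
[[91,-3,15,21,-7.5,0,0],[91,-4,11,23,-7,0,0]]
```

>>> arm_command(
  motion=[
    [28,0,0,30,-1,0,0],
    [28,0,0,30,-1,0,0],
    [28,0,-1,29,-1,0,0],
    [28,1,-2,30,-1,0,0],
    [28,0,0,0,0,0,0],
  ],
)

```text
clock: 19.62
position: [0.5278, -0.1591, 0.2624]
ee_rot: [-0.124, 1.567, 0.125]
force: [-0.3, -0.0, -0.4]
width: 0.356
```

>>> arm_command(
  motion=[
    [28,16,0,0,0,0,0],
    [28,16,0,0,0,0,0],
    [28,16,0,0,0,0,0],
    [28,16,0,0,0,0,0],
    [28,0,0,0,0,0,0],
  ],
)

```text
clock: 20.25
position: [0.5259, -0.1597, 0.1984]
ee_rot: [-0.123, 1.569, 0.124]
force: [-1.0, 0.7, -1.0]
width: 0.358
```

>>> arm_command(
  motion=[
    [60,0,0,0,0,0,0],
    [60,0,0,0,0,0,0],
    [60,0,0,0,0,0,0],
    [60,-26,0,0,0,0,0],
    [60,-26,0,0,0,0,0],
  ],
)

```text
clock: 20.88
position: [0.5262, -0.1597, 0.2524]
ee_rot: [-0.123, 1.568, 0.124]
force: [-0.3, 0.5, -0.2]
width: 0.648
```

>>> arm_command(
  motion=[
    [60,-27,0,0,0,0,0],
    [60,-26,0,0,0,0,0],
    [91,-4,26,-1,-7.5,0,0],
    [91,-4,26,2,-7.5,0,0],
    [91,-4,26,5,-7.5,0,0],
  ],
)

```text
clock: 21.5
position: [0.5095, -0.0823, 0.3172]
ee_rot: [-0.434, 1.526, 0.434]
force: [0.7, 0.2, 0.1]
width: 0.934
```

>>> arm_command(
  motion=[
    [91,-4,25,9,-7.5,0,0],
    [91,-4,23,12,-7.5,0,0],
    [91,-4,22,15,-7,0,0],
    [91,-3,20,17,-7.5,0,0],
    [91,-4,17,20,-7,0,0],
  ],
)

```text
clock: 22.12
position: [0.4821, 0.0465, 0.3361]
ee_rot: [-0.925, 1.365, 0.924]
force: [1.6, 0.0, -0.9]
width: 0.992
```

Run:
```python
from chk import *
im=get_image("top");P=cloud(im); print("top");trays(im,P,.099)
im=get_image("scene");P=cloud(im);print("scene"); trays(im,P,.099)
plan([(471.5,96.3,165,82.6,91),(471.5,96.3,115,82.6,91,35),(471.5,96.3,75,82.6,91,20)])
```

```text
rack:
sleeve [ 557.5 -350.7] r 16.6 mean [ 557.2 -350.3   45.2] px [494. 252.] 132
sleeve [ 546.2 -286.7] r 16.6 mean [ 546.5 -287.4   45.3] px [464. 257.] 124
sleeve [ 535.7 -223.8] r 16.6 mean [ 535.8 -223.3   45.4] px [433. 262.] 124
sleeve [ 526.2 -159.5] r 17.3 mean [ 525.9 -160.3   45.2] px [403. 266.] 129
scene rack:
sleeve [ 526.6 -158. ] r 17.6 mean [ 528.1 -158.7   46.1] px [227. 277.] 146
sleeve [ 534.2 -222.6] r 19.0 mean [ 537.7 -223.    45.9] px [195. 291.] 164
sleeve [ 546.1 -287. ] r 17.5 mean [ 548.  -286.9   45.9] px [161. 306.] 173
sleeve [ 558.3 -351.2] r 17.3 mean [ 559.8 -350.8   45.4] px [125. 323.] 179
top
tray top [442.7  99.9] [80.7 59.5] -6.8 z 98.2 166
scene
tray top [470.4  96.7] [142.7  62.2] -8.4 z 99.4 392
t 22.32 tip [482.5  45.6 157.9] jaw 67.9 tilt 0.03 w 91.0 F [ 0.2 -0.1  0. ] q7 0.65
[[91,-4,15,21,-7.5,0,0],[91,-3,11,23,-7,0,0],[91,25,0,0,0,0,0],[91,25,0,1,0,0,0],[91,20,0,0,0,0,0]]
[[91,20,0,0,0,0,0]]
```

>>> arm_command(
  motion=[
    [91,-4,15,21,-7.5,0,0],
    [91,-3,11,23,-7,0,0],
    [91,0,0,0,0,0,0],
  ],
)

```text
clock: 22.7
position: [0.4715, 0.0964, 0.3429]
ee_rot: [-1.113, 1.267, 1.113]
force: [-0.0, -1.3, 0.3]
width: 0.996
```

Run:
```python
from h import *
from plan import *
plan([(471.5,96.3,120,82.4,91),(471.5,96.3,76,82.4,91,20)])
```

```text
t 22.7 tip [471.6  96.5 164.9] jaw 82.5 tilt 0.03 w 91.4 F [-0.  -1.3  0.3] q7 0.77
[[91,45,0,0,0,0,0],[91,15,0,0,0,0,0],[91,14,0,0,0,0,0],[91,15,0,0,0,0,0]]
```

>>> arm_command(
  motion=[
    [91,45,0,0,0,0,0],
    [91,15,0,0,0,0,0],
    [91,14,0,0,0,0,0],
    [91,15,0,0,0,0,0],
    [91,0,0,0,0,0,0],
  ],
)

```text
clock: 23.32
position: [0.4714, 0.0957, 0.2531]
ee_rot: [-1.112, 1.27, 1.113]
force: [0.8, 0.4, -0.6]
width: 0.99
```

>>> arm_command(
  motion=[
    [54,0,0,0,0,0,0],
    [54,0,0,0,0,0,0],
    [54,0,0,0,0,0,0],
    [54,0,0,0,0,0,0],
    [54,0,0,0,0,0,0],
  ],
  newtons=25,
)

```text
clock: 23.95
position: [0.4717, 0.096, 0.254]
ee_rot: [-1.112, 1.268, 1.112]
force: [-1.3, -0.8, 4.8]
width: 0.654
```

>>> arm_command(
  motion=[
    [54,-10,0,0,0,0,0],
    [54,-15,0,0,0,0,0],
    [54,-20,0,0,0,0,0],
    [54,-15,0,0,0,0,0],
    [54,0,0,0,0,0,0],
  ],
)

```text
clock: 24.58
position: [0.4719, 0.096, 0.315]
ee_rot: [-1.113, 1.266, 1.11]
force: [0.9, 0.9, -2.1]
width: 0.653
```

Run:
```python
from h import *
from plan import *
im=get_image("scene");P=cloud(im);save(im,"s2.png");cv2.imwrite("pics/s2c.png",cv2.resize(im["frame"][120:320,230:480,::-1],None,fx=2.4,fy=2.4))
plan([(452.6,372,136,96.4,54,40),('w',1,54),(452.6,372,60,96.4,54,35),(452.6,372,15,96.4,54,16),('w',1,54),('w',4,91),(452.6,372,80,96.4,91,25)])
```

```text
t 24.62 tip [471.9  95.7 136.2] jaw 82.5 tilt 0.07 w 60.2 F [-0.8 -0.7 -1.4] q7 0.73
[[54,0,8,39,-2,0,0],[54,0,6,39,-2,0,0],[54,0,5,39,-2,0,0],[54,0,4,39,-2,0,0],[54,0,2,40,-2,0,0]]
[[54,0,1,40,-2,0,0],[54,0,0,39,-2,0,0],[54,0,0,0,0,0,0],[54,25,0,0,0,0,0],[54,26,0,0,0,0,0]]
[[54,25,0,0,0,0,0],[54,15,0,0,0,0,0],[54,15,0,0,0,0,0],[54,15,0,0,0,0,0],[54,0,0,0,0,0,0]]
[[91,0,0,0,0,0,0],[91,0,0,0,0,0,0],[91,0,0,0,0,0,0],[91,0,0,0,0,0,0],[91,-22,0,0,0,0,0]]
[[91,-21,0,0,0,0,0],[91,-22,0,0,0,0,0]]
```

View pics/s2c.png

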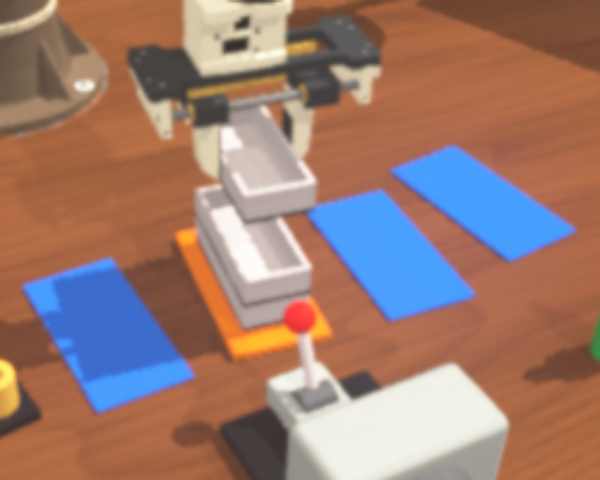

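Crop shows a single tray lifted (265,165), two left on the board (255,260). Place it on the far-left pad.

>>> arm_command(
  motion=[
    [54,0,8,39,-2,0,0],
    [54,0,6,39,-2,0,0],
    [54,0,5,39,-2,0,0],
    [54,0,4,39,-2,0,0],
    [54,0,2,40,-2,0,0],
  ],
)

```text
clock: 25.25
position: [0.4583, 0.2942, 0.3128]
ee_rot: [-1.242, 1.189, 1.242]
force: [0.2, 0.0, -1.7]
width: 0.65
```

>>> arm_command(
  motion=[
    [54,0,1,40,-2,0,0],
    [54,0,0,39,-2,0,0],
    [54,0,0,0,0,0,0],
    [54,25,0,0,0,0,0],
    [54,26,0,0,0,0,0],
  ],
)

```text
clock: 25.88
position: [0.4529, 0.3712, 0.2614]
ee_rot: [-1.292, 1.155, 1.291]
force: [0.2, 0.0, -1.1]
width: 0.65
```

Run:
```python
from h import *
from plan import *
plan([(452.6,372,15,96.4,54,16)])
```

```text
t 25.88 tip [452.9 370.9  83.4] jaw 96.4 tilt 0.07 w 59.7 F [ 0.2  0.  -1.1] q7 0.4
[[54,14,0,0,0,0,0],[54,14,0,0,0,0,0],[54,13,0,0,0,0,0],[54,14,0,0,0,0,0],[54,13,0,1,0,0,0]]
```

>>> arm_command(
  motion=[
    [54,14,0,1,0,0,0],
    [54,14,0,0,0,0,0],
    [54,13,0,0,0,0,0],
    [54,14,0,0,0,0,0],
    [54,13,0,0,0,0,0],
  ],
)

```text
clock: 26.5
position: [0.4527, 0.3731, 0.1939]
ee_rot: [-1.292, 1.153, 1.292]
force: [-0.3, -0.2, -0.9]
width: 0.652
```

>>> arm_command(
  motion=[
    [54,0,0,0,0,0,0],
    [91,0,0,0,0,0,0],
    [91,0,0,0,0,0,0],
    [91,0,0,0,0,0,0],
    [91,0,0,0,0,0,0],
  ],
)

```text
clock: 27.12
position: [0.4527, 0.3731, 0.195]
ee_rot: [-1.292, 1.153, 1.292]
force: [0.1, 0.0, -0.4]
width: 0.981
```

>>> arm_command(
  motion=[
    [91,-20,0,0,0,0,0],
    [91,-35,0,0,0,0,0],
    [91,-40,0,0,0,0,0],
    [91,-40,0,0,0,0,0],
    [91,0,0,0,0,0,0],
  ],
)

```text
clock: 27.75
position: [0.4527, 0.3743, 0.3343]
ee_rot: [-1.292, 1.146, 1.291]
force: [0.5, -0.1, -0.5]
width: 0.99
```

Run:
```python
from h import *
from plan import *
for n in("top","scene"):
    im=get_image(n);P=cloud(im);print(n);trays(im,P,.071);trays(im,P,.037)
plan([(471.5,96,137,82.6,91,42)])
```

```text
top
tray top [480.   94.8] [124.5  59.9] -7.6 z 69.9 261
tray top [618.3  62.3] [47.5  4.2] 88.3 z 36.0 40
scene
tray top [470.1  96.5] [144.2  60.8] -7.6 z 71.6 383
tray top [452.4 372.4] [142.5  64.9] 6.6 z 36.0 325
tray top [478.5  69.6] [148.   55.5] 16.2 z 37.4 121
t 27.85 tip [452.8 373.1 152.7] jaw 96.5 tilt 0.08 w 91.0 F [ 0.4 -0.3 -1.5] q7 0.47
[[91,2,2,-40,2,0,0],[91,2,0,-40,2,0,0],[91,2,-1,-40,2,0,0],[91,2,-2,-39,2,0,0],[91,3,-4,-39,2,0,0]]
[[91,2,-5,-39,2,0,0],[91,3,-6,-40,2,0,0]]
```

>>> arm_command(
  motion=[
    [91,2,2,-40,2,0,0],
    [91,2,0,-40,2,0,0],
    [91,2,-1,-40,2,0,0],
    [91,2,-2,-39,2,0,0],
    [91,3,-4,-39,2,0,0],
  ],
)

```text
clock: 28.48
position: [0.466, 0.1737, 0.3179]
ee_rot: [-1.163, 1.24, 1.164]
force: [-0.2, -0.6, 0.0]
width: 0.988
```

>>> arm_command(
  motion=[
    [91,2,-5,-39,2,0,0],
    [91,3,-6,-40,2,0,0],
    [91,0,0,0,0,0,0],
  ],
)

```text
clock: 28.85
position: [0.4709, 0.0921, 0.3124]
ee_rot: [-1.109, 1.275, 1.109]
force: [-0.0, -0.3, 0.3]
width: 0.991
```

Run:
```python
from h import *
from plan import *
im=get_image("scene");P=cloud(im);trays(im,P,.071);trays(im,P,.037)
plan([(471,96,93,82.5,91),(471,96,48,82.5,91,20)])
```

```text
tray top [470.1  96.6] [143.8  61.7] -7.7 z 71.4 384
tray top [452.4 372.5] [142.4  65.2] 7.1 z 36.3 322
tray top [473.7  69.1] [147.3  43.5] 10.7 z 37.3 109
t 28.9 tip [470.5  94.  134.9] jaw 82.3 tilt 0.12 w 90.7 F [ 0.8  1.3 -0.6] q7 0.72
[[91,42,0,2,0,0,0],[91,15,0,0,0,0,0],[91,15,0,0,0,0,0],[91,15,0,0,0,0,0]]
```

>>> arm_command(
  motion=[
    [91,42,0,1,0,0,0],
    [91,15,0,0,0,0,0],
    [91,15,0,0,0,0,0],
    [91,15,0,0,0,0,0],
    [91,0,0,0,0,0,0],
  ],
)

```text
clock: 29.52
position: [0.471, 0.0967, 0.226]
ee_rot: [-1.112, 1.269, 1.113]
force: [0.7, 0.0, 0.3]
width: 0.986
```

>>> arm_command(
  motion=[
    [54,0,0,0,0,0,0],
    [54,0,0,0,0,0,0],
    [54,0,0,0,0,0,0],
    [54,0,0,0,0,0,0],
    [54,0,0,0,0,0,0],
  ],
)

```text
clock: 30.15
position: [0.4714, 0.0966, 0.227]
ee_rot: [-1.112, 1.268, 1.112]
force: [-0.2, -1.3, 5.7]
width: 0.651
```

>>> arm_command(
  motion=[
    [54,-10,0,0,0,0,0],
    [54,-15,0,0,0,0,0],
    [54,-20,0,0,0,0,0],
    [54,-15,0,0,0,0,0],
    [54,0,0,0,0,0,0],
  ],
)

```text
clock: 30.78
position: [0.4716, 0.0967, 0.288]
ee_rot: [-1.113, 1.266, 1.11]
force: [0.7, -0.6, -2.2]
width: 0.652
```

Run:
```python
from h import *
from plan import *
im=get_image("scene");P=cloud(im);trays(im,P,.043,.003);trays(im,P,.131);cv2.imwrite("pics/s3c.png",cv2.resize(im["frame"][120:320,230:480,::-1],None,fx=2.4,fy=2.4))
plan([(482.9,238.5,108,86.1,54,36),('w',1,54),(482.9,238.5,60,86.1,54,25),(482.9,238.5,15,86.1,54,16)])
```

```text
tray top [470.6  96.8] [143.8  61.4] -7.6 z 43.6 251
tray top [486.3  95.7] [120.6  90.7] 8.9 z 132.1 346
t 30.82 tip [471.6  96.5 109.2] jaw 82.5 tilt 0.07 w 59.8 F [-0.3  0.3 -2.1] q7 0.68
[[54,0,2,36,-1,0,0],[54,0,1,35,-1,0,0],[54,1,1,36,-1,0,0],[54,0,-1,35,-0.5,0,0],[54,0,0,0,0,0,0]]
[[54,24,0,0,0,0,0],[54,24,0,0,0,0,0],[54,15,0,0,0,0,0],[54,15,0,0,0,0,0],[54,15,1,0,0,0,0]]
```

View pics/s3c.png

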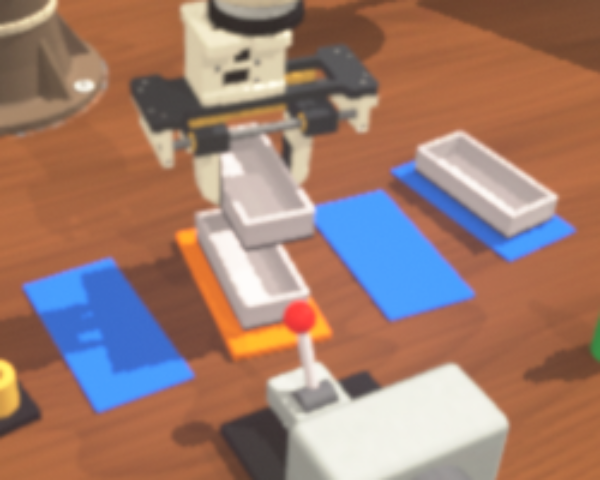

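One more tray lifted alone; the first sits on its pad at (485,180).

>>> arm_command(
  motion=[
    [54,0,2,36,-1,0,0],
    [54,0,1,35,-1,0,0],
    [54,1,1,36,-1,0,0],
    [54,0,-1,35,-0.5,0,0],
    [54,0,0,0,0,0,0],
  ],
)

```text
clock: 31.45
position: [0.4825, 0.241, 0.2852]
ee_rot: [-1.159, 1.239, 1.162]
force: [1.0, 0.4, -1.5]
width: 0.654
```

>>> arm_command(
  motion=[
    [54,24,0,0,0,0,0],
    [54,24,0,0,0,0,0],
    [54,15,0,0,0,0,0],
    [54,15,0,0,0,0,0],
    [54,14,1,0,0,0,0],
  ],
)

```text
clock: 32.08
position: [0.4823, 0.2381, 0.193]
ee_rot: [-1.157, 1.241, 1.157]
force: [0.4, 0.5, 1.1]
width: 0.652
```

>>> arm_command(
  motion=[
    [54,0,0,0,0,0,0],
    [91,0,0,0,0,0,0],
    [91,0,0,0,0,0,0],
    [91,0,0,0,0,0,0],
    [91,0,0,0,0,0,0],
  ],
)

```text
clock: 32.7
position: [0.4822, 0.2383, 0.1939]
ee_rot: [-1.158, 1.241, 1.157]
force: [0.4, -0.9, 1.3]
width: 0.987
```

>>> arm_command(
  motion=[
    [91,-20,0,0,0,0,0],
    [91,-30,0,0,0,0,0],
    [91,-35,0,0,0,0,0],
    [91,-10,0,0,0,0,0],
    [91,0,0,0,0,0,0],
  ],
)

```text
clock: 33.33
position: [0.4823, 0.2383, 0.2897]
ee_rot: [-1.158, 1.24, 1.156]
force: [0.1, 0.3, -0.4]
width: 0.988
```

Run:
```python
from h import *
from plan import *
for n in("top","scene"):
    im=get_image(n);P=cloud(im);print(n);trays(im,P,.043,.003);trays(im,P,.037,.003)
plan([(471,96.5,105,82.5,91,40),(471,96.5,60,82.5,91,25),(471,96.5,21,82.5,91,20)])
```

```text
top
tray top [531.6  67.1] [44.1 21.7] 39.9 z 42.2 48
tray top [434.6 397. ] [47.3  5.1] 5.7 z 36.1 54
tray top [397.1 365. ] [60.6 26.5] -84.1 z 36.5 98
scene
tray top [469.6  96.5] [144.   61.6] -7.3 z 43.6 330
tray top [452.6 371.5] [142.3  67. ] 6.7 z 36.5 255
tray top [481.2 238. ] [143.5  62.4] -3.9 z 37.6 326
tray top [419.8 119.5] [74.3 37.8] 35.2 z 37.2 71
tray top [530.2  77. ] [72.7 36.3] 45.5 z 37.1 64
t 33.42 tip [481.8 237.8 110.2] jaw 86.0 tilt 0.06 w 91.3 F [-0.8 -0.4 -0.2] q7 0.49
[[91,1,0,-35,1,0,0],[91,1,0,-36,1,0,0],[91,2,-1,-35,0.5,0,0],[91,1,-1,-36,1,0,0],[91,23,0,0,0,0,0]]
[[91,22,0,0,0,0,0],[91,20,0,0,0,0,0],[91,19,0,0,0,0,0]]
```

>>> arm_command(
  motion=[
    [91,1,0,-35,1,0,0],
    [91,1,0,-36,1,0,0],
    [91,2,-1,-35,0.5,0,0],
    [91,1,-1,-36,1,0,0],
    [91,0,0,0,0,0,0],
  ],
)

```text
clock: 34.05
position: [0.4703, 0.0936, 0.2823]
ee_rot: [-1.109, 1.274, 1.11]
force: [-0.1, 1.6, -0.4]
width: 0.987
```

>>> arm_command(
  motion=[
    [91,23,0,0,0,0,0],
    [91,22,0,0,0,0,0],
    [91,20,0,0,0,0,0],
    [91,19,0,0,0,0,0],
    [91,0,0,0,0,0,0],
  ],
)

```text
clock: 34.67
position: [0.47, 0.0973, 0.1983]
ee_rot: [-1.112, 1.27, 1.116]
force: [-0.8, 0.2, 0.1]
width: 0.989
```

>>> arm_command(
  motion=[
    [54,0,0,0,0,0,0],
    [54,0,0,0,0,0,0],
    [54,0,0,0,0,0,0],
    [54,0,0,0,0,0,0],
    [54,0,0,0,0,0,0],
  ],
)

```text
clock: 35.3
position: [0.471, 0.0967, 0.2001]
ee_rot: [-1.112, 1.268, 1.112]
force: [-1.1, -0.3, 6.0]
width: 0.651
```

>>> arm_command(
  motion=[
    [54,-10,0,0,0,0,0],
    [54,-15,0,0,0,0,0],
    [54,-20,0,0,0,0,0],
    [54,-15,0,0,0,0,0],
    [54,0,0,0,0,0,0],
  ],
)

```text
clock: 35.92
position: [0.4712, 0.0968, 0.261]
ee_rot: [-1.113, 1.266, 1.11]
force: [-0.3, -1.1, -2.0]
width: 0.649
```

Run:
```python
from h import *
from plan import *
im=get_image("scene");P=cloud(im);trays(im,P,.103)
plan([(469.3,-46.4,82,92,54,36),('w',1,54),(469.3,-46.4,15,92,54,16)])
```

```text
tray top [487.1  96. ] [118.5  89.7] 7.9 z 103.8 332
t 35.98 tip [471.1  96.5  82.2] jaw 82.5 tilt 0.07 w 59.7 F [ 0.3 -1.1 -3.1] q7 0.64
[[54,0,-4,-35,-2.5,0,0],[54,0,-3,-36,-2.5,0,0],[54,0,-1,-36,-2.5,0,0],[54,0,0,-36,-2,0,0],[54,0,0,0,0,0,0]]
[[54,13,0,0,0,0,0],[54,14,0,0,0,0,0],[54,13,0,0,0,0,0],[54,14,0,0,0,0,0],[54,13,0,0,0,0,0]]
```

>>> arm_command(
  motion=[
    [54,0,-4,-35,-2.5,0,0],
    [54,0,-3,-36,-2.5,0,0],
    [54,0,-1,-36,-2.5,0,0],
    [54,0,0,-36,-2,0,0],
    [54,0,0,0,0,0,0],
  ],
)

```text
clock: 36.6
position: [0.469, -0.0498, 0.2586]
ee_rot: [-1.231, 1.197, 1.233]
force: [0.3, 0.3, -2.8]
width: 0.653
```

>>> arm_command(
  motion=[
    [54,13,0,0,0,0,0],
    [54,14,0,0,0,0,0],
    [54,13,0,0,0,0,0],
    [54,14,0,0,0,0,0],
    [54,11,0,0,0,0,0],
  ],
)

```text
clock: 37.22
position: [0.4694, -0.0464, 0.1936]
ee_rot: [-1.235, 1.193, 1.236]
force: [-5.1, -0.1, 31.1]
width: 0.652
```

>>> arm_command(
  motion=[
    [54,0,0,0,0,0,0],
    [91,0,0,0,0,0,0],
    [91,0,0,0,0,0,0],
    [91,0,0,0,0,0,0],
    [91,0,0,0,0,0,0],
  ],
)

```text
clock: 37.85
position: [0.4695, -0.0467, 0.1949]
ee_rot: [-1.235, 1.192, 1.234]
force: [-0.4, 0.5, 0.7]
width: 0.985
```

>>> arm_command(
  motion=[
    [91,-20,0,0,0,0,0],
    [91,-35,0,0,0,0,0],
    [91,-40,0,0,0,0,0],
    [91,-40,0,0,0,0,0],
    [91,-20,0,0,0,0,0],
  ],
)

```text
clock: 38.48
position: [0.4698, -0.0464, 0.3518]
ee_rot: [-1.236, 1.191, 1.233]
force: [0.1, -0.9, -0.1]
width: 0.992
```

Run:
```python
from chk import *
for n in("top","scene"):
    im=get_image(n);P=cloud(im);print(n);trays(im,P,.037,.004); save(im,n+"4.png")
    print([(np.round(d["point"],3).tolist(),round(d["p"],2)) for d in pinpoint(n,"switch_tip")],[(np.round(d["point"],3).tolist(),round(d["p"],2)) for d in pinpoint(n,"blower")])
    H=hsv(im); m=((H[...,0]>172)|(H[...,0]<5))&(H[...,1]>170)&(P[...,0]>.55)&(P[...,0]<.75)&(P[...,1]>0)&(P[...,1]<.12)
    for q,c in blobs(m,P,.05,.15,10): print("lever",np.round(q.mean(0)*1000,1),np.round(q.max(0)*1000),np.round(q.min(0)*1000),len(q))
    m=(P[...,0]>.65)&(P[...,0]<.9)&(P[...,1]>-.06)&(P[...,1]<.2)
    for q,c in blobs(m,P,.105,.118,100): print("housing",*rect(q[:,:2]))
plan([])
```

```text
rack:
sleeve [ 557.9 -349.8] r 16.6 mean [ 557.9 -350.1   45.3] px [494. 252.] 122
sleeve [ 546.7 -290. ] r 15.4 mean [ 549.  -295.6   45.5] px [468. 256.] 58
scene rack:
sleeve [ 526.1 -158.4] r 17.7 mean [ 528.5 -158.7   46.1] px [227. 277.] 145
sleeve [ 535.  -222.8] r 17.5 mean [ 537.6 -223.    46.2] px [195. 291.] 160
sleeve [ 545.1 -287.9] r 17.9 mean [ 547.7 -286.8   45.8] px [161. 306.] 163
sleeve [ 557.7 -350.8] r 17.7 mean [ 560.1 -350.8   45.4] px [125. 323.] 188
top
tray top [617.7  62.2] [47.5  4.3] -89.5 z 36.4 43
tray top [483.1 237.4] [140.2  63. ] -3.8 z 36.0 401
tray top [453.2 371.5] [139.5  60.7] 6.4 z 36.2 428
tray top [431.5 -48.5] [61.3 59.4] 0.9 z 36.0 127
[([0.624, 0.065, 0.097], 0.58)] [([0.652, 0.064, -0.002], 0.82), ([0.683, 0.343, -0.0], 0.48)]
lever [619.5  61.9 105.8] [630.  74. 114.] [610.  51.  98.] 105
housing [754.6  64.9] [137.7  68.9] -89.1
scene
tray top [452.3 371.7] [143.8  65.9] 6.7 z 36.2 318
tray top [480.3 237.6] [143.3  62.8] -4.0 z 37.4 372
tray top [468.7 -46.9] [143.7  61.1] 2.1 z 37.5 400
[([0.619, 0.061, 0.095], 0.53), ([0.486, 0.238, -0.001], 0.4), ([0.47, -0.048, -0.001], 0.36)] [([0.648, 0.059, -0.0], 0.76), ([0.548, -0.287, 0.014], 0.57)]
lever [626.9  59.4 104.8] [634.  71. 112.] [619.  51.  94.] 102
housing [755.7  65.6] [139.6  69.7] -88.9
t 38.88 tip [468.9 -46.7 170.8] jaw 92.0 tilt 0.1 w 90.6 F [-0.5 -0.6 -0.2] q7 1.21
```

View pics/scene4.png

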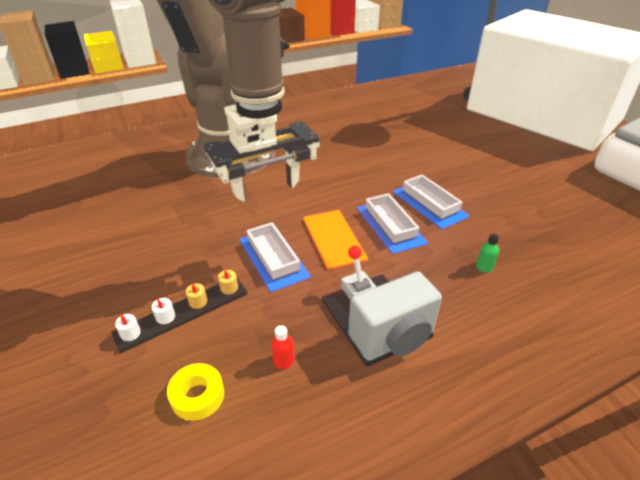

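Picture: trays centred on all three pads (272,250), (391,220), (433,198); four sleeves down on pegs; board empty; lever (355,252) still off. Now the lever.

Run:
```python
from plan import *
plan([(565,62,165,91,2,40),(565,62,88,91,2,40),('w',1,2),(600,62,88,91,2,20),(656,62,88,91,2,12)])
```

```text
t 38.88 tip [468.9 -46.7 170.8] jaw 92.0 tilt 0.1 w 90.6 F [-0.5 -0.6 -0.2] q7 1.21
[[2,1,-25,26,0.5,0,0],[2,2,-25,27,0,0,0],[2,1,-24,26,0.5,0,0],[2,2,-25,27,0,0,0],[2,38,0,0,0,0,0]]
[[2,39,0,0,0,0,0],[2,0,0,0,0,0,0],[2,0,-17,0,0,0,0],[2,0,-18,0,0,0,0],[2,0,-11,0,0,0,0]]
[[2,0,-11,0,0,0,0],[2,0,-11,0,0,0,0],[2,0,-11,-1,0,0,0],[2,-1,-12,0,0,0,0]]
```

>>> arm_command(
  motion=[
    [2,1,-25,26,0.5,0,0],
    [2,2,-25,27,0,0,0],
    [2,1,-24,26,0.5,0,0],
    [2,2,-25,27,0,0,0],
    [2,0,0,0,0,0,0],
  ],
)

```text
clock: 39.5
position: [0.5664, 0.0645, 0.3428]
ee_rot: [-1.223, 1.198, 1.226]
force: [-1.4, -0.4, -0.5]
width: 0.498
```

>>> arm_command(
  motion=[
    [2,38,0,0,0,0,0],
    [2,39,0,0,0,0,0],
    [2,0,0,0,0,0,0],
    [2,0,-17,0,0,0,0],
    [2,0,-18,0,0,0,0],
  ],
)

```text
clock: 40.12
position: [0.6011, 0.0623, 0.2684]
ee_rot: [-1.222, 1.2, 1.221]
force: [-3.0, 0.0, 0.7]
width: 0.03
```

>>> arm_command(
  motion=[
    [2,0,-11,0,0,0,0],
    [2,0,-11,0,0,0,0],
    [2,0,-11,0,0,0,0],
    [2,0,-11,-1,0,0,0],
    [2,0,-12,0,0,0,0],
  ],
)

```text
clock: 40.75
position: [0.6572, 0.0623, 0.2665]
ee_rot: [-1.222, 1.202, 1.222]
force: [-0.7, 0.0, -1.3]
width: 0.019
```

```bash
cat > lev.py <<'E'
from h import *
from plan import *
for n in("top","scene"):
    im=get_image(n);P=cloud(im);save(im,n+"5.png")
    H=hsv(im); m=((H[...,0]>172)|(H[...,0]<5))&(H[...,1]>170)&(P[...,0]>.55)&(P[...,0]<.75)&(P[...,1]>0)&(P[...,1]<.12)
    for q,c in blobs(m,P,.05,.15,6): print(n,"lever",np.round(q.mean(0)*1000,1),np.round(q.max(0)*1000),np.round(q.min(0)*1000),len(q))
    if n=="scene": cv2.imwrite("pics/s5c.png",cv2.resize(im["frame"][150:370,270:470,::-1],None,fx=2.7,fy=2.7))
plan([])
E
python3 lev.py
```

```text
scene lever [687.7  61.6 103.8] [696.  76. 113.] [675.  52.  89.] 140
t 40.85 tip [658.   62.3  88.4] jaw 91.0 tilt 0.03 w 2.1 F [ 0.1 -0.5 -0.1] q7 0.96
```

View pics/s5c.png

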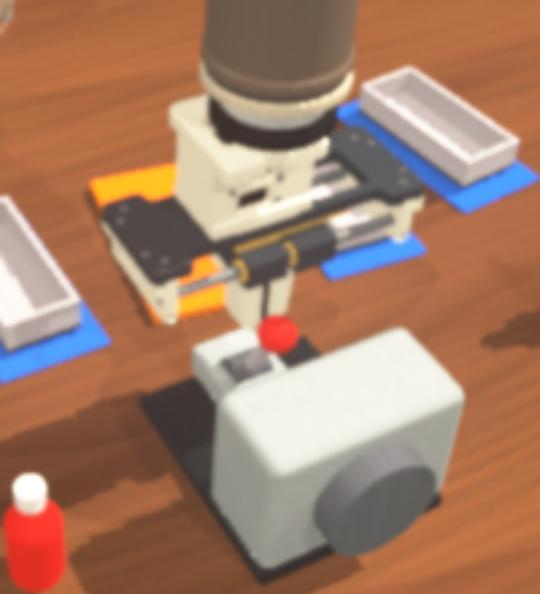

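Ball (278,335 in the crop) has travelled about 61 mm; push a little further for margin, then back off.

>>> arm_command(
  motion=[
    [2,0,-3,0,0,0,0],
    [2,0,-3,0,0,0,0],
    [2,0,0,0,0,0,0],
  ],
)

```text
clock: 41.22
position: [0.6616, 0.0627, 0.2664]
ee_rot: [-1.222, 1.204, 1.225]
force: [-5.7, -0.4, 1.5]
width: 0.02
```

```bash
python3 lev.py
```

```text
scene lever [689.6  61.6 102.9] [696.  75. 110.] [679.  52.  90.] 136
t 41.33 tip [661.   62.6  88.4] jaw 91.0 tilt 0.18 w 1.9 F [-4.8  0.1  0.6] q7 0.96
```

At the end stop. Retreat.

>>> arm_command(
  motion=[
    [2,0,10,0,0,0,0],
    [2,0,25,0,0,0,0],
    [2,0,35,0,0,0,0],
    [2,-30,30,0,0,0,0],
    [2,-40,0,0,0,0,0],
  ],
)

```text
clock: 41.95
position: [0.5601, 0.0608, 0.3369]
ee_rot: [-1.223, 1.203, 1.224]
force: [1.7, 0.4, 0.6]
width: 0.019
```

>>> arm_command(
  motion=[
    [2,-40,20,0,0,0,0],
    [2,-40,30,0,0,0,0],
    [2,0,40,0,0,0,0],
    [2,0,40,0,0,0,0],
    [2,0,0,0,0,0,0],
  ],
)

```text
clock: 42.58
position: [0.4301, 0.0588, 0.4169]
ee_rot: [-1.225, 1.203, 1.221]
force: [0.7, -0.0, -0.4]
width: 0.025
```

```bash
python3 lev.py
python3 - <<'E'
from chk import *
for n in("top","scene"):
    im=get_image(n);P=cloud(im);print(n);trays(im,P,.037,.004)
    for t in("ink1","tape"): print(t,[(np.round(d["point"],3).tolist(),round(d["p"],2)) for d in pinpoint(n,t)])
E
```

```text
top lever [683.3  61.7 103.3] [697.  76. 109.] [672.  51.  91.] 98
scene lever [688.8  61.7 103.4] [698.  75. 110.] [677.  52.  93.] 146
t 42.67 tip [433.   58.2 239.1] jaw 91.0 tilt 0.13 w 2.0 F [ 0.6 -1.1 -0.2] q7 1.08
rack:
sleeve [ 558.  -350.5] r 16.7 mean [ 558.  -349.8   45.2] px [494. 252.] 115
sleeve [ 546.3 -286.6] r 17.2 mean [ 546.4 -286.6   45.2] px [464. 257.] 135
sleeve [ 535.2 -223.9] r 17.0 mean [ 535.5 -223.5   45.3] px [433. 262.] 126
sleeve [ 526.4 -160.4] r 16.7 mean [ 526.1 -160.4   45.4] px [403. 266.] 127
scene rack:
sleeve [ 526.6 -158.7] r 17.4 mean [ 528.5 -158.6   46.1] px [227. 277.] 150
sleeve [ 535.3 -221.7] r 17.7 mean [ 537.5 -222.8   46.1] px [195. 291.] 165
sleeve [ 545.7 -286.6] r 17.6 mean [ 547.9 -286.9   45.8] px [161. 306.] 171
sleeve [ 558.2 -351.3] r 17.3 mean [ 560.1 -350.6   45.4] px [125. 323.] 183
top
tray top [507.1 -73.1] [83.6 30.7] 25.0 z 36.1 107
tray top [453.1 371.5] [139.4  60.8] 6.4 z 36.0 432
tray top [457.5 261.5] [124.   51.9] 24.8 z 36.4 174
ink1 [([0.684, 0.342, 0.001], 0.72), ([0.72, -0.122, 0.0], 0.65)]
tape [([0.723, -0.274, -0.004], 0.61), ([0.551, -0.288, 0.013], 0.38)]
scene
tray top [451.7 371.6] [144.8  66.2] 6.2 z 36.1 329
tray top [481.7 237.9] [143.8  62.8] -3.9 z 37.3 368
tray top [468.  -46.4] [144.7  61.6] 1.9 z 37.3 401
ink1 [([0.682, 0.338, 0.001], 0.9), ([0.721, -0.119, 0.0], 0.76)]
tape [([0.723, -0.273, -0.0], 0.83), ([0.526, -0.159, 0.015], 0.51), ([0.474, 0.096, -0.004], 0.18)]
```

View pics/scene_last.png

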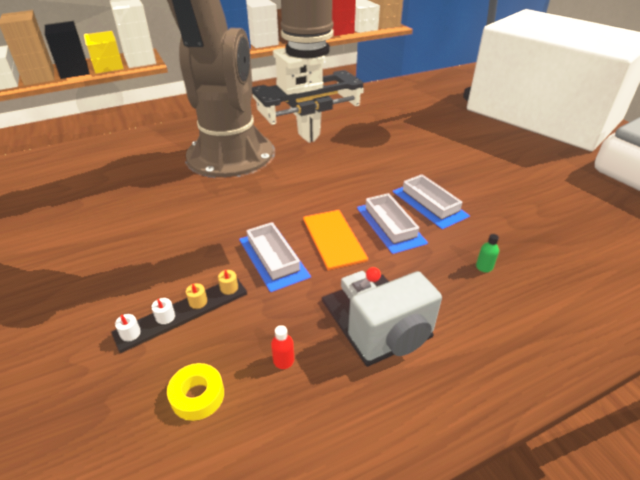

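Everything is in place, with the lever over (ball at 373,275) and the arm clear.

```bash
python3 -c "
from cell import arm
print(arm.sign_off())"
```

```text
the job is handed in; nothing more can be done
None
```

The job is done and handed in at about 43 s on the robot's clock; sign-off gives no verdict.

- **Sleeves:** all four are on pegs of their own. Both cameras put their tops at about 45–46 mm, so they stand on the rack's base, and their axes are within about 2 mm of the pegs.
- **Trays:** I lifted the three trays off one at a time, and each lies on its own pad, within about 2 mm of centre and 0.5° of the pad's direction. The scene camera showed this for all three at the end. In the last top view two trays were partly hidden, so only one could be checked there. Before the lever push the top view had shown two in full, and they matched.
- **Lever:** I pushed it only after the cameras showed everything in place. It reached its end stop (about 6 N, ball travel about 62 mm) and stayed over after the arm withdrew. I judged its angle from the ball's travel, not from a direct reading.
- **Rest of the scene:** the ink bottles and the tape roll are where they started, to within a few mm. I saw nothing knocked aside during the run.
- **Forces:** the arm pressed down harder than intended twice, about 25 N seating one sleeve and 31 N setting down the last tray. Later pictures showed both correctly placed.

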